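# Clamp a hardback spine up in the finishing press

### The arm

A 6-joint arm with a two-finger parallel gripper is mounted at the origin on the work surface. World frame = base frame: x ahead of the robot, y to its left, z up, the work surface at z = 0. Lengths are in m, angles in rad, forces in N, time in s.
With the tool pointing down it reaches from about 0.375 to 0.975 m from the base axis. Payload 3.8 kg.
Tool frame: the origin (TCP) lies at the very end of the fingers, on their centre line; the grasp point (between the pads) lies 19 mm behind it; z points along the fingers, y is the line along which they close (so a half turn about z gives the same grasp; the last joint's range is limited). The gripper opens to 85 mm and grips with 20 to 120 N. Pads are 22 mm wide; open, the fingers measure 114 mm over their backs; the gripper's body (76 mm by 85 mm) begins 54 mm behind the grasp point. The pads swing forward as they close: fully open they stand 13 mm farther back than shut.
Start: joints at [1.175, 0.264, 1.604, -0, 1.274, -0.037], TCP at [0.237, 0.632, 0.231] pointing down, gripper open.
Joint ranges: [-2.63, 2.63], [-0.94, 2.18], [0.31, 2.57], [-1.31, 4.45], [0, 2.66], [-2.55, 2.55]. Speed limits (rad/s): [2.57, 2.57, 3.14, 3.14, 3.14, 3.14].

### API

Orientations are given as a rotation vector (axis times angle).
In Python, from workcell import bot, vision gives the robot as it stands. The module is installed in compiled form; this text tells all that it offers.
- The arm moves only by the tool play_rows, never from a script. Its argument "moves" is a list that holds one entry, the list of rows, each a list of 7 numbers: the turn, a rotation vector about the tool's x, y, z as a fraction of full scale, then the shift along the tool's x, y, z as a fraction of full scale, then the finger opening in mm, from 0 to 85.4. In form: [[[ax, ay, az, x, y, z, jaw], ...]]. A call has 1 to 5 rows; each row shifts and turns the commanded pose from where the row before left it, along the tool's axes as they then stand; what a row does not reach is not made up. Full scale, the value 1, is 0.1 m for a shift and 0.5 rad for a turn. A row lasts 1/12 s, in which the tool goes at most 41.7 mm and 7.16 degrees, less where a joint would pass 70% of its speed; a pose out of reach is approached as far as the arm can. A call with a number of a shift or a turn outside -1 to 1 is refused whole. A call with a gripper value outside its range is refused whole. The fingers move at their own pace and stop on an object; "newtons" is the grip in N (left out, the last holds). Time passes only in rows, so rows that do not move let the fingers close. It gives the time, the measured TCP pose, the force, the opening and the grip force at its end, in the units of the state.
- bot.read_state(): the state, without advancing time (a new reading comes with each control period).
- vision.read_camera(name): name is "scene" or "top" or "wrist"; returns a dict with "image" (384x512x3 uint8, red, green, blue), "depth" (384x512 float32, m along the optical axis (not along the pixel's ray), 0 where there is no reading), "K" (3x3 intrinsics, pixels), "dist" ([k1, k2, p1, p2, k3] as OpenCV has them; the pictures are not rectified), "R" (3x3) and "t" (3): a world point X has camera coordinates R X + t. Camera axes: x right, y down, z forward; pixel columns grow to the right and rows downward; lengths in m; the calibration is good to about 2 mm. A picture is of the moment at which its call begins.
- bot.finish_job(): hands the job in; it is judged then, once.
The state is a dict: "time": time; "q": joint angles; "joint_vel": joint speeds; "joint_torque": joint torques, N m; "tool_pos": TCP position; "tcp_rot": TCP orientation; "wrist_force": force on the tool from outside, world axes, zero at the start; "torque": the same for the moment, N m; "width": opening from 0.0 (shut) to 1.0 (fully open); "grip_force": force on a finger pad.
Only numpy, scipy, OpenCV 4.12 (cv2) and the standard library are available. Lean on these libraries where they do the work, as an engineer would, in place of code of your own. Each camera call takes 0.05 s, during which the arm holds its last target. There are 200 camera calls.

### The job

Clamp the thickest of the three hardbacks in the finishing press, ready for its spine label: lift it out of the drying rack and stand it in the press, spine up, square against the fixed wooden jaw and centred on the plunger. Then lift the pressing board up and off its hook, stand it square and centred between the book and the plunger, let go, and throw the clamp handle right over and down, flat, until it locks. Leave the two thin books, the mug and the tape roll where they are.

Things in the scene. Friction and masses are not known exactly. Their poses are not given: they have to be found in the camera images.
- thick_book: The book to clamp: grey cloth hardback, the thickest of three alike in height, length and colour, rigid, 0.3-0.5 kg. Stands spine up in any of the rack's slots. 148 mm long (its x), 34 thick (y), 106 tall (z); origin: centre of underside. It stands in the press just the same, either way round. Grip across the thickness by the top 35 mm: fingers then clear rack and jaw.
- rack: Plywood drying rack, fixed, 150 mm (x) by 245 mm (y), floor 12 mm above the bench. Slots side by side along its y, centres at y = -76, 0, +76 mm, each 40 mm wide between dividers whose tops are 57 mm above the bench. The books' thickness lies along the rack's y. Origin: centre of underside.
- thin_book_a: Bystander: grey hardback 20 mm thick, 148 long, 106 tall, spine up in another slot of the rack. Origin: centre of underside.
- thin_book_b: Bystander: the other grey hardback, 20 mm thick, same sizes, in the remaining slot. Origin: centre of underside.
- press: Finishing press, fixed; z up, origin under its plywood base (top 18 mm above bench; 150 mm along x, y = -150 to +180). Fixed jaw at the +y end; toggle clamp at the -y end pushes a plunger along +y at the jaw, axis x = 0, 62 mm above bench. Book and board stand on the base, long sides along x, centred on x = 0. Clamp's steel side plates: tops 76 mm above bench, y = -118 to +22, 31 mm over both.
- jaw: Fixed jaw: wooden board 150 mm long (x), 20 thick, top 80 mm above bench. Origin and axes are those of the press, NOT its own middle; its upright working face is the plane y = +130 mm of that frame. So the book against it has its origin at y = +113, and the board after it at +88. Nothing stands higher behind it.
- foot: Round rubber foot, 28 mm across, on the plunger; working face 90 mm towards the jaw (+y) of its origin, axes as the press. Springy, 2.5 N/mm, 9 mm travel. Handle upright: face about 92 mm from the jaw (book and board take 49). Handle down and nothing in the way: 44 mm from the jaw, so book and board get about 15 N; it pushes them home over the last gap.
- handle (a joint): Clamp handle, rad, swings about handle_pivot in the press's y-z plane: 0 = straight up (plunger back), grows as it goes over to -y, away from the jaw; 1.57 = horizontal, dead centre, plunger fully out; stops, locked over centre, at 1.62. Starts at -0.15 to 0.10 and stays upright by itself; short of 1.57 the clamped load pushes back, past it the handle rests on its stop. Takes a few N at the grip.
- handle_grip (a point): Point on the handle's axis, middle of its black round grip (20 mm diameter, about 90 long), 115 mm from the pivot; the grip's end is 151 mm from it. Upright it is 177 mm above the bench, laid flat 62 mm. Can be pinched from above across the press's x (the grip turns between the pads as it is swung), or pushed.
- handle_pivot (a point): The handle's hinge: axis along the press's x, 62 mm above the bench, at y = -98 mm in the press frame.
- board: Pressing board: plain plywood, 130 mm long (its x), 15 thick (y), 135 tall (z), about 0.18 kg, one round hole. Hangs plumb on the hook; stands in the press the same way up, either face to the book. Origin: centre of lower edge. Grip across the thickness at the middle of the top edge, fingertips at most 23 mm below it (then comes the rod). Standing in the press it is 29 mm taller than the book.
- board_hole (a point): Centre of the board's 31 mm round hole, mid-thickness: on the centreline, 93 mm above the lower edge, 42 mm below the top edge.
- hook: Steel hook stand, fixed: 14 mm square post, 179 mm tall. Its 8 mm rod, axis 155 mm above bench, points along the stand's -x, straight to 74 mm from the post's axis, then turns up 12 mm and ends 85 mm from the post (tip top 171 mm high). Raise the board about 16 mm, then move it 50 mm or more along the stand's -x to clear the tip. Origin: on the bench under the post.
- hook_rod (a point): Point on the rod's axis, 55 mm from the post, about where the board hangs.
- mug: Bystander: white mug, 80 mm across, 92 mm tall. Origin: centre of underside.
- tape: Bystander: roll of paper tape lying flat, 95 mm across, 48 mm tall. Origin: centre of underside.
Mind the look-alikes: they are no part of the job. What is shaped like the thick_book but pink is not meant. There is more than one size of the board; the job needs the larger.

How it is judged:
By the outcome, as a careful person would: the job done as asked, in the order asked, and still so for the second after the job is handed in, with the robot touching nothing.
It also fails if it takes over 58 s, if anything falls off the work surface, if the arm or the gripper's body presses on something with over 40 N, if the wrist force passes 120 N, or if a joint passes its speed limit or range.

## Working session

There is one attempt and no reset: what is moved stays moved. The work goes in short steps, Python scripts to look and compute and a tool call to move; the robot and the scene stay as the last step left them, time stands still between calls to the robot, and variables do not carry over. Pictures are saved under pics/ and viewed, at most 12 in all, crops included, and the job is handed in when it is done.

Besides the shell and the picture viewer there is one more tool, called after "Emit:" as name([rows], argument=value, ...), one row to a line, values as JSON. play_rows: Moves the arm, as the interface text tells. Its arguments: {"type":"object","properties":{"moves":{"type":"array","items":{"type":"array","items":{"type":"array","items":{"type":"number"}}}},"newtons":{"type":"number"}},"required":["moves"]}

```bash
mkdir -p pics; cat > h.py <<'E'
import numpy as np, cv2
from workcell import bot, vision
def cam(n):
    c=vision.read_camera(n); return c
def pts(c):
    h,w=c["depth"].shape
    u,v=np.meshgrid(np.arange(w),np.arange(h))
    p=cv2.undistortPoints(np.stack([u,v],-1).reshape(-1,1,2).astype(np.float64),c["K"],c["dist"]).reshape(h,w,2)
    d=c["depth"].astype(float)
    X=np.dstack([p*d[...,None],d])
    W=(X-c["t"])@c["R"]
    W[d==0]=np.nan
    return W
def save(c,n,s=1): cv2.imwrite("pics/"+n,cv2.resize(c["image"][...,::-1],None,fx=s,fy=s,interpolation=cv2.INTER_CUBIC))
E
python3 - <<'E'
from h import *
s=bot.read_state();print(s["time"],s["tool_pos"],s["tcp_rot"],s["width"])
for n in("scene","top"):
    c=cam(n);save(c,n+"0.png",1.5);W=pts(c);np.savez(n+"0.npz",W=W,**c)
    print(n,c["K"],c["R"],c["t"],-c["R"].T@c["t"],np.nanmin(W,(0,1)),np.nanmax(W,(0,1)))
E
```

```text
0.0 [0.23676478 0.6313635  0.22997273] [-0.56047073 -3.09071698  0.00332322] 1.0005481947315422
scene [[435.14849042   0.         257.14843785]
 [  0.         435.14849042 195.18881887]
 [  0.           0.           1.        ]] [[-0.64967845  0.76011363 -0.01204901]
 [ 0.56857178  0.47532232 -0.67141256]
 [-0.50462268 -0.443053   -0.74098583]] [ 0.25529361 -0.22077812  1.54602302] [1.07154524 0.59585875 1.00042398] [-1.88438885 -2.24396265 -0.77737594] [1.27907663 0.93643695 0.66022246]
top [[480.85262233   0.         253.50050207]
 [  0.         480.85262233 174.24147824]
 [  0.           0.           1.        ]] [[ 0.01626442 -0.99983915  0.00755944]
 [-0.99541022 -0.01690455 -0.09419515]
 [ 0.09430778 -0.00599271 -0.99552505]] [0.04544317 0.50427171 1.62708472] [0.34777135 0.063711   1.66696003] [-0.4538766  -1.27578531 -0.78178422] [1.30808266 1.36936417 0.80225085]
```

View pics/scene0.png

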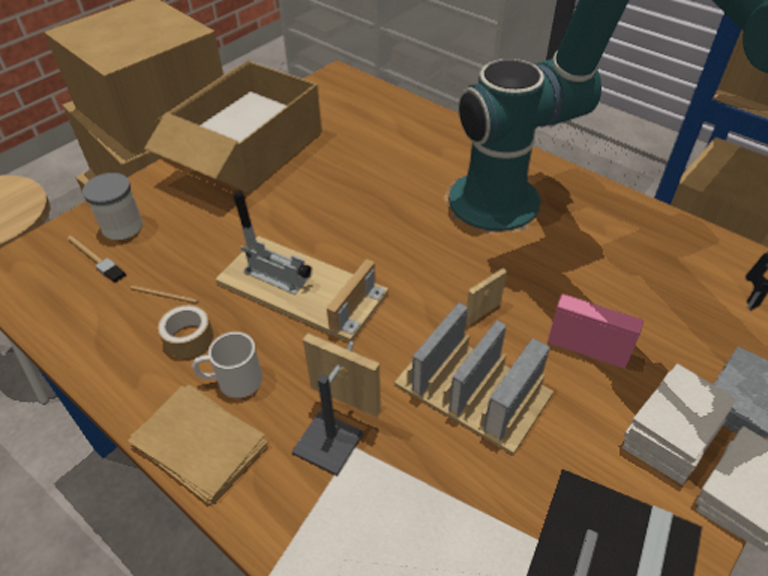

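View pics/top0.png

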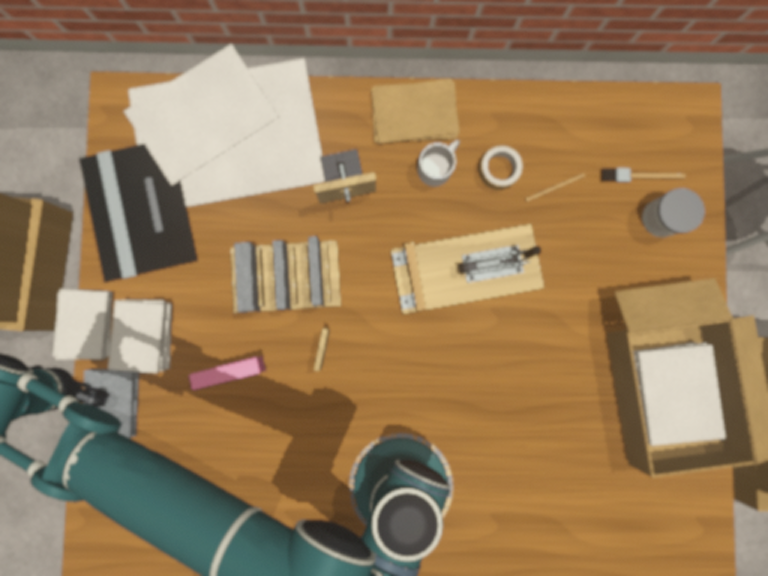

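```bash
cat > m.py <<'E'
from h import *
d=np.load("top0.npz");W=d["W"];im=d["image"];hsv=cv2.cvtColor(im,cv2.COLOR_RGB2HSV)
def comp(roi,lo,hi,extra=None,minn=25,name=""):
    x0,y0,x1,y1=[int(a/1.5) for a in roi]
    m=np.zeros(W.shape[:2],np.uint8); z=W[...,2]
    mm=(z>lo)&(z<hi)
    if extra is not None: mm&=extra
    m[y0:y1,x0:x1]=mm[y0:y1,x0:x1]
    n,l,st,ce=cv2.connectedComponentsWithStats(m,connectivity=4)
    for i in range(1,n):
        if st[i,4]<minn: continue
        P=W[l==i]; r=cv2.minAreaRect(P[:,:2].astype(np.float32)*1000)
        print(name,"px",(ce[i]*1.5).round(),"n",st[i,4],"ctr mm",np.round(r[0],1),"size",np.round(r[1],1),"ang",round(r[2],1),"z",np.percentile(P[:,2],[5,50,95]).round(4))
sat=hsv[...,1]
comp((220,220,350,325),.10,.14,name="books")
comp((220,220,350,325),.006,.07,sat>70,name="rack")
comp((380,215,550,320),.008,.03,sat>60,100,name="base")
comp((380,215,550,320),.07,.09,sat>60,name="jaw")
comp((440,215,550,320),.06,.09,sat<60,name="clamp")
comp((440,215,570,320),.10,.25,name="handle",minn=8)
comp((300,150,390,215),.165,.2,sat>60,name="board",minn=10)
comp((300,140,390,215),.145,.2,sat<=60,name="hook",minn=5)
comp((310,140,370,215),-.01,.03,hsv[...,2]<110,name="hookbase")
comp((400,130,470,190),.08,.1,name="mug");comp((470,140,530,190),.03,.06,name="tape")
comp((300,320,340,380),.03,.2,name="smallboard");
a=im[70:220,140:380]
cv2.imwrite("pics/crop1.png",cv2.resize(a[...,::-1],None,fx=3.3,fy=3.3,interpolation=cv2.INTER_CUBIC))
E
python3 m.py
```

```text
books px [314. 271.] n 298 ctr mm [472.7 197.1] size [147.7  20.4] ang 4.8 z [0.1089 0.117  0.122 ]
books px [279. 274.] n 303 ctr mm [463.7 272.5] size [145.4  20.7] ang 4.5 z [0.1074 0.117  0.1234]
books px [244. 277.] n 519 ctr mm [456.5 348.5] size [147.1  35.4] ang 5.1 z [0.1081 0.117  0.1227]
rack px [312. 275.] n 1057 ctr mm [471.3 205.6] size [152.4 117.6] ang 4.9 z [0.0075 0.0145 0.0587]
rack px [264. 277.] n 479 ctr mm [461.1 313. ] size [152.1  42.3] ang 4.2 z [0.0078 0.0197 0.0594]
rack px [233. 281.] n 90 ctr mm [456.6 391. ] size [149.7  11.7] ang 6.6 z [0.0068 0.011  0.0177]
base px [473. 268.] n 2563 ctr mm [ 496.8 -171.8] size [153.3 277.1] ang 10.6 z [0.0109 0.0171 0.0233]
base px [403. 280.] n 178 ctr mm [462.8   3.4] size [68.9 33.5] ang 12.2 z [0.0117 0.0182 0.0246]
jaw px [415. 276.] n 275 ctr mm [467.2 -22.4] size [149.9  21.2] ang 12.2 z [0.073  0.0788 0.0851]
clamp px [479. 265.] n 147 ctr mm [ 497. -173.] size [30.3 87.8] ang 11.7 z [0.0624 0.0696 0.0795]
handle px [531. 252.] n 79 ctr mm [ 513.5 -260.3] size [18.7 23. ] ang 0.1 z [0.1188 0.1923 0.214 ]
board px [344. 183.] n 248 ctr mm [652.9 132.8] size [ 17.5 129.2] ang 12.4 z [0.1704 0.1838 0.1895]
hook px [340. 165.] n 49 ctr mm [689.7 143.2] size [41.3 12.9] ang 6.2 z [0.1527 0.1616 0.1816]
hook px [346. 194.] n 21 ctr mm [633.  128.5] size [27.9  6.7] ang 2.5 z [0.1541 0.1592 0.1694]
hookbase px [336. 170.] n 31 ctr mm [718.9 159.7] size [19.2 44.3] ang 77.8 z [0.0048 0.0109 0.0158]
mug px [438. 160.] n 117 ctr mm [724.  -68.8] size [79.4 77.1] ang 1.4 z [0.0817 0.0897 0.0956]
tape px [501. 166.] n 338 ctr mm [ 724.5 -219. ] size [92.3 95.3] ang 46.3 z [0.0358 0.0456 0.0533]
smallboard px [321. 349.] n 124 ctr mm [303.4 181. ] size [10.8 90.7] ang 79.2 z [0.0461 0.0927 0.0991]
```

View pics/crop1.png

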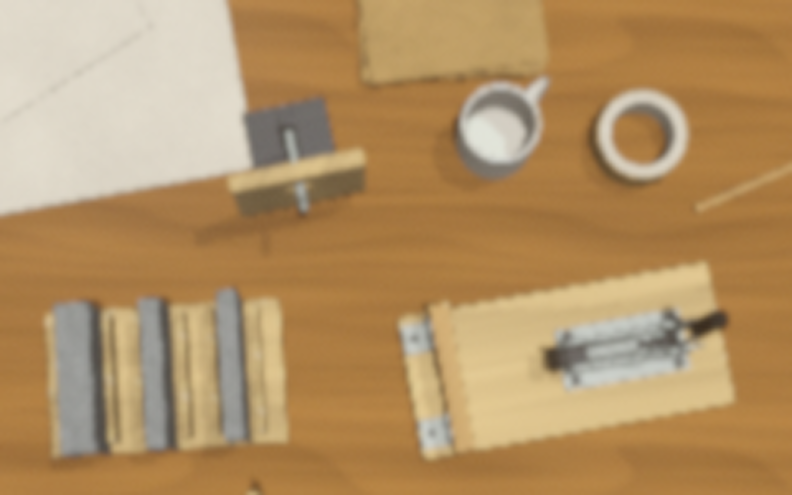

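Candidates in the crop: three grey books at (75,378), (153,378) and (231,365), plus a pink one elsewhere. The left one measures 35 mm against 20 mm for the others, so it is the thick_book. Of the two boards, the one on the hook at (298,175) is 129 mm long, while the one leaning by the rack is about 90 mm, so the hook board is the larger. Next I refine the angles from both cameras.

```bash
cat > m2.py <<'E'
from h import *
t=np.load("top0.npz");s=np.load("scene0.npz")
Rt=lambda a:np.array([[np.cos(a),-np.sin(a)],[np.sin(a),np.cos(a)]])
def sel(d,c,ang,hl,lo,hi,cond=None):
    W=d["W"];sat=cv2.cvtColor(d["image"],cv2.COLOR_RGB2HSV)[...,1]
    loc=(W[...,:2]-np.array(c))@Rt(np.radians(ang))
    m=(abs(loc[...,0])<hl[0])&(abs(loc[...,1])<hl[1])&(W[...,2]>lo)&(W[...,2]<hi)
    if cond=="w":m&=sat>60
    if cond=="g":m&=sat<=60
    n,l,st,_=cv2.connectedComponentsWithStats(m.astype(np.uint8)); 
    if n<2:return np.zeros((0,3))
    return W[l==1+np.argmax(st[1:,4])]
def rep(nm,c,ang,hl,lo,hi,cond=None):
    for k,d in(("top",t),("scene",s)):
        P=sel(d,c,ang,hl,lo,hi,cond)
        if len(P)<20: print(nm,k,len(P));continue
        q=P[:,:2];e=np.linalg.eigh(np.cov(q.T))[1][:,1];a=np.degrees(np.arctan2(e[1],e[0]))
        loc=q@Rt(np.radians(a));lo_,hi_=np.percentile(loc,1.5,0),np.percentile(loc,98.5,0)
        ctr=Rt(np.radians(a))@((lo_+hi_)/2)
        print(nm,k,len(P),"ang",a.round(1),"ctr",(ctr*1000).round(1),"size",((hi_-lo_)*1000).round(1),"z",np.median(P[:,2]).round(4))
rep("thick",(.4565,.3485),5,(.085,.03),.112,.13)
rep("thinm",(.4637,.2725),5,(.085,.03),.112,.13)
rep("jaw",(.467,-.022),11.5,(.085,.02),.075,.09,"w")
rep("plates",(.505,-.207),101.5,(.085,.025),.068,.082,"g")
rep("base",(.4965,-.17),11.5,(.09,.15),.01,.026,"w")
rep("board",(.653,.133),102.4,(.08,.02),.175,.2,"w")
rep("grip",(.514,-.26),101,(.06,.03),.14,.23)
rep("rod",(.66,.135),12,(.08,.012),.15,.176,"g")
E
python3 m2.py
```

```text
thick top 458 ang -175.5 ctr [456.9 348.8] size [144.6  33. ] z 0.1174
thick scene 691 ang -175.2 ctr [461.  350.2] size [143.1  32.8] z 0.1174
thinm top 264 ang -175.4 ctr [463.  272.4] size [141.7  19.6] z 0.1174
thinm scene 372 ang -175.3 ctr [467.7 274.2] size [142.7  19.4] z 0.1168
jaw top 242 ang -168.6 ctr [466.3 -22.6] size [142.2  19.4] z 0.0797
jaw scene 274 ang -168.5 ctr [471.6 -20.7] size [144.9  20.8] z 0.0788
plates top 65 ang -162.6 ctr [ 493.  -152.7] size [30.1 28.1] z 0.0732
plates scene 98 ang 88.7 ctr [ 497.3 -147.1] size [46.3 35.2] z 0.0724
base top 2475 ang 101.0 ctr [ 496.6 -171.6] size [268.6 146.3] z 0.0172
base scene 1955 ang 106.1 ctr [ 504.2 -176.7] size [253.9 158.9] z 0.0169
board top 225 ang 102.8 ctr [652.7 132.4] size [125.8  15.9] z 0.1843
board scene 411 ang 103.1 ctr [655.6 134.6] size [127.5  16.4] z 0.1841
grip top 69 ang 88.7 ctr [ 513.8 -260. ] size [22.2 17.9] z 0.1991
grip scene 152 ang 144.8 ctr [ 519.6 -256. ] size [19.5 16. ] z 0.1795
rod top 35 ang -167.7 ctr [689.1 142.2] size [40.1 10. ] z 0.1593
rod scene 85 ang -163.9 ctr [688.9 141.7] size [51.1 12.7] z 0.1589
```

Emit:
play_rows([
  [[0, 0, 0, -0.307, -0.186, 0, 60], [0, 0, 0, -0.307, -0.186, 0, 60], [0, 0, 0, -0.307, -0.186, 0, 60], [0, 0, 0, -0.307, -0.186, 0, 60], [0, 0, 0, -0.307, -0.186, 0, 60]],
])

```text
time: 0.52
tool_pos: [0.3485, 0.4894, 0.2306]
tcp_rot: [-0.559, -3.091, 0.002]
wrist_force: [0.2, 0.6, 0.3]
width: 0.701
grip_force: 0.0
```

Emit:
play_rows([
  [[0, 0, 0, -0.307, -0.186, 0, 60], [0, 0, 0, -0.307, -0.186, 0, 60], [0, 0, 0, -0.307, -0.186, 0, 60], [0, 0, 0, -0.307, -0.186, 0, 60], [0, 0, 0, -0.307, -0.186, 0, 60]],
])

```text
time: 0.93
tool_pos: [0.4597, 0.3483, 0.2308]
tcp_rot: [-0.56, -3.091, 0.001]
wrist_force: [0.9, 0.5, -0.5]
width: 0.702
grip_force: 0.0
```

Emit:
play_rows([
  [[0, 0, -0.22, 0, 0, 0, 60], [0, 0, -0.22, 0, 0, 0, 60], [0, 0, -0.22, 0, 0, 0, 60], [0, 0, -0.22, 0, 0, 0, 60], [0, 0, 0, 0, 0, 0, 60]],
])

```text
time: 1.35
tool_pos: [0.459, 0.3496, 0.2307]
tcp_rot: [0.131, -3.138, 0.001]
wrist_force: [0.3, 0.3, -0.3]
width: 0.706
grip_force: 0.0
```

```bash
cat > wr.py <<'E'
import sys
from h import *
def look(name,lo,hi,c,r,cond=None,minn=40,file=None):
    k=cam(name);W=pts(k);hsv=cv2.cvtColor(k["image"],cv2.COLOR_RGB2HSV)
    m=(W[...,2]>lo)&(W[...,2]<hi)&(np.hypot(W[...,0]-c[0],W[...,1]-c[1])<r)
    if cond=="w":m&=hsv[...,1]>60
    if cond=="g":m&=hsv[...,1]<=60
    n,l,st,ce=cv2.connectedComponentsWithStats(m.astype(np.uint8),connectivity=4)
    for i in range(1,n):
        if st[i,4]<minn: continue
        P=W[l==i];q=P[:,:2];e=np.linalg.eigh(np.cov(q.T))[1][:,1];a=np.arctan2(e[1],e[0])
        R=np.array([[np.cos(a),-np.sin(a)],[np.sin(a),np.cos(a)]]);L=q@R
        a0,a1=np.percentile(L,1,0),np.percentile(L,99,0)
        print(name,"px",ce[i].round(),"bbox",st[i,:4],"n",st[i,4],"ang",(np.degrees(a)%180).round(1),"ctr",(R@(a0+a1)*500).round(1),"size",((a1-a0)*1000).round(1),"z",np.median(P[:,2]).round(4))
    if file: save(k,file,1.5)
    return k,W
E
python3 - <<'E'
from wr import *
look("wrist",.1,.135,(.459,.35),.12,"g",file="w1.png")
E
```

```text
wrist px [168. 164.] bbox [149  90  39 160] n 4170 ang 4.0 ctr [456.2 273.3] size [130.3  19.4] z 0.1165
wrist px [258. 172.] bbox [237  90  43 170] n 6806 ang 4.7 ctr [457.2 349.1] size [142.1  32.8] z 0.1167
```

View pics/w1.png

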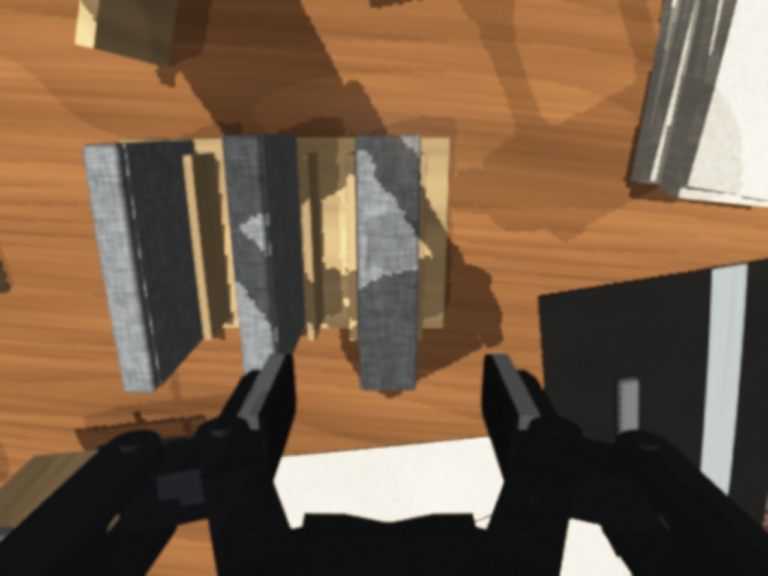

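The wrist picture shows the thick book centred between the open fingers, top face at (258,172) in 512-wide pixels. The measurement agrees with the other cameras, so I descend and grip.

Emit:
play_rows([
  [[0, 0, 0, 0, 0, 0.4, 60], [0, 0, 0, 0, 0, 0.4, 60], [0, 0, 0, 0, 0, 0.4, 60], [0, 0, 0, 0, 0, 0.24, 60], [0, 0, 0, 0, 0, 0, 60]],
])

```text
time: 1.82
tool_pos: [0.4541, 0.3467, 0.0802]
tcp_rot: [0.123, -3.128, 0.011]
wrist_force: [-0.2, -0.7, -0.3]
width: 0.702
grip_force: 0.0
```

Emit:
play_rows([
  [[0, 0, 0, 0, 0, 0, 20], [0, 0, 0, 0, 0, 0, 20], [0, 0, 0, 0, 0, 0, 20], [0, 0, 0, 0, 0, 0, 20], [0, 0, 0, 0, 0, 0, 20]],
], newtons=60)

```text
time: 2.23
tool_pos: [0.4607, 0.3511, 0.0895]
tcp_rot: [-0.127, 3.135, 0.004]
wrist_force: [0.8, 0.5, 1.7]
width: 0.389
grip_force: 64.7
```

Emit:
play_rows([
  [[0, 0, 0, 0, 0, 0, 20], [0, 0, 0, 0, 0, 0, 20], [0, 0, 0, 0, 0, -0.1, 20], [0, 0, 0, 0, 0, -0.2, 20], [0, 0, 0, 0, 0, 0, 20]],
])

```text
time: 2.65
tool_pos: [0.4602, 0.3509, 0.1201]
tcp_rot: [-0.128, 3.136, 0.003]
wrist_force: [1.6, 0.5, -3.4]
width: 0.39
grip_force: 64.1
```

Emit:
play_rows([
  [[0, 0, 0, 0, 0, -0.32, 20], [0, 0, 0, 0, 0, -0.32, 20], [0, 0, 0, 0, 0, -0.32, 20], [0, 0, 0, 0, 0, -0.32, 20], [0, 0, 0, 0, 0, 0, 20]],
])

```text
time: 3.07
tool_pos: [0.4623, 0.3523, 0.2527]
tcp_rot: [-0.127, 3.129, 0.01]
wrist_force: [1.9, 1.2, -2.4]
width: 0.388
grip_force: 64.1
```

Emit:
play_rows([
  [[0, 0, 0, 0.017, -0.36, 0, 20], [0, 0, 0, 0.017, -0.36, 0, 20], [0, 0, 0, 0.017, -0.36, 0, 20], [0, 0, 0, 0.017, -0.36, 0, 20], [0, 0, 0, 0.017, -0.36, 0, 20]],
])

```text
time: 3.48
tool_pos: [0.4638, 0.1682, 0.2429]
tcp_rot: [0.129, -3.136, 0.001]
wrist_force: [1.1, -0.5, -5.3]
width: 0.387
grip_force: 64.2
```

Emit:
play_rows([
  [[0, 0, 0, 0.017, -0.36, 0, 20], [0, 0, 0, 0.017, -0.36, 0, 20], [0, 0, 0, 0.017, -0.36, 0, 20], [0, 0, 0, 0.017, -0.36, 0, 20], [0, 0, 0, 0.015, -0.36, 0, 20]],
])

```text
time: 3.9
tool_pos: [0.4701, -0.0117, 0.2431]
tcp_rot: [0.128, -3.136, -0.0]
wrist_force: [0.6, -0.7, -4.8]
width: 0.385
grip_force: 64.2
```

Emit:
play_rows([
  [[0, 0, 0, 0, -0.36, 0, 20], [0, 0, -0.12, 0, -0.05, 0, 20], [0, 0, -0.115, 0, 0, 0, 20], [0, 0, 0, 0, 0, 0, 20], [0, 0, 0, 0, 0, 0, 20]],
])

```text
time: 4.32
tool_pos: [0.4739, -0.051, 0.2435]
tcp_rot: [0.308, -3.124, -0.001]
wrist_force: [-0.6, 0.8, -5.0]
width: 0.39
grip_force: 64.6
```

```bash
python3 - <<'E'
from wr import *
s=bot.read_state();print(s["time"],s["tool_pos"],s["tcp_rot"])
look("top",.068,.09,(.468,-.022),.1,"w")
look("wrist",.068,.09,(.468,-.022),.1,"w",file="w2.png")
look("wrist",.26,.3,(.468,-.05),.1)
look("top",.26,.3,(.468,-.05),.1,"g")
look("scene",.26,.3,(.468,-.05),.1,"g")
E
```

```text
4.3167 [ 0.47391885 -0.0509973   0.24347957] [ 3.07978957e-01 -3.12379173e+00 -1.29788950e-03]
top px [280. 200.] bbox [278 190   6  17] n 58 ang 0.6 ctr [419.8 -36.3] size [50.9 16.8] z 0.0802
wrist px [258. 233.] bbox [103  89 312 267] n 30406 ang 11.4 ctr [452.6 -55. ] size [105.3  85.3] z 0.272
wrist px [121. 339.] bbox [111 326  19  21] n 136 ang 160.9 ctr [487.9 -94.9] size [10.3  4.9] z 0.2989
wrist px [397. 340.] bbox [390 327  17  21] n 125 ang 45.5 ctr [470.2  -3.5] size [9.3 3.7] z 0.2991
top px [292. 195.] bbox [286 186  14  17] n 176 ang 29.8 ctr [423.2 -58. ] size [52.4 35.3] z 0.2727
scene px [217. 140.] bbox [201 123  35  35] n 520 ang 8.6 ctr [503.6 -34.4] size [84.4 72.1] z 0.2725
```

View pics/w2.png

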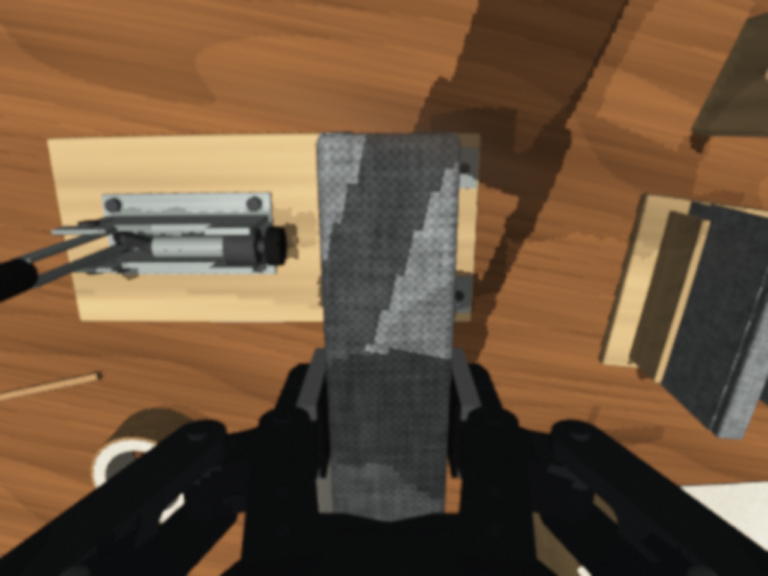

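Emit:
play_rows([
  [[0, 0, 0, -0.02, -0.03, 0, 20], [0, 0, 0, 0, 0, 0.3, 20], [0, 0, 0, 0, 0, 0.3, 20], [0, 0, 0, 0, 0, 0.3, 20], [0, 0, 0, 0, 0, 0.3, 20]],
])

```text
time: 4.98
tool_pos: [0.4781, -0.0535, 0.1246]
tcp_rot: [-0.312, 3.124, -0.001]
wrist_force: [0.0, -0.0, -5.4]
width: 0.386
grip_force: 64.7
```

Emit:
play_rows([
  [[0, 0, 0, 0, 0, 0.16, 20], [0, 0, 0, 0, 0, 0, 20], [0, 0, 0, 0, 0, 0, 20]],
])

```text
time: 5.23
tool_pos: [0.4769, -0.0533, 0.1086]
tcp_rot: [0.312, -3.124, -0.001]
wrist_force: [0.3, -0.3, -3.7]
width: 0.389
grip_force: 64.5
```

```bash
cat > pf.py <<'E'
from wr import *
A=np.radians(11.4);ex=np.array([np.cos(A),np.sin(A)]);ey=np.array([-np.sin(A),np.cos(A)])
O=np.array([.469,-.0217])-.140*ey
def press(W): return np.stack([(W[...,:2]-O)@ex,(W[...,:2]-O)@ey,W[...,2]],-1)*1000
def edge(P,m,axis,bins,q,ax2):
    # robust line of extreme edge: per-bin quantile of P[axis] along ax2
    out=[]
    for b0,b1 in bins:
        s=P[m&(P[...,ax2]>b0)&(P[...,ax2]<b1)]
        out.append((round(float(np.percentile(s[:,axis],q)),1),len(s)) if len(s)>8 else None)
    return out
E
python3 - <<'E'
from pf import *
s=bot.read_state();print(s["time"],s["tool_pos"],s["tcp_rot"],s["wrist_force"])
for n in("wrist","top","scene"):
    k=cam(n);P=press(pts(k));sat=cv2.cvtColor(k["image"],cv2.COLOR_RGB2HSV)[...,1]
    if n=="wrist":save(k,"w3.png",1.5)
    z=P[...,2];base=(z>8)&(z<26)&(abs(P[...,0])<95)&(sat>60)
    B=[(-140,-100),(-60,-20),(-20,20),(20,60)]
    print(n,"base xmin",edge(P,base,0,B,1,1),"xmax",edge(P,base,0,B,99,1))
    jaw=(z>73)&(z<88)&(P[...,1]>118)&(P[...,1]<165)
    JB=[(-70,-50),(-50,-30),(-30,-10),(-10,10),(10,30),(30,50),(50,70)]
    print(" jaw ymin",edge(P,jaw&(sat>60),1,JB,3,0),"ymax",edge(P,jaw&(sat>60),1,JB,97,0))
    bk=(z>118)&(z<148)&(P[...,1]>70)&(P[...,1]<150)&(abs(P[...,0])<95)&(sat<60)
    print(" book ymax",edge(P,bk,1,JB,98,0),"ymin",edge(P,bk,1,JB,2,0))
    print(" book x",edge(P,bk,0,[(95,105),(105,115),(115,125)],1,1),edge(P,bk,0,[(95,105),(105,115),(115,125)],99,1))
    jx=jaw&(sat>60)
    print(" jaw x",edge(P,jx,0,[(132,140),(140,148)],1,1),edge(P,jx,0,[(132,140),(140,148)],99,1))
    ft=(z>50)&(z<78)&(P[...,1]>20)&(P[...,1]<50)&(abs(P[...,0])<25)
    print(" foot",ft.sum(),[edge(P,ft,0,[(20,50)],q,1) for q in(3,97)],edge(P,ft,1,[(-25,25)],97,0))
E
```

```text
5.2333 [ 0.47688997 -0.05330595  0.10857687] [ 3.11715125e-01 -3.12384083e+00 -8.95266767e-04] [ 0.28439026 -0.34133759 -3.69961117]
wrist base xmin [(35.4, 585), (-76.0, 4555), (-76.0, 5028), (-75.5, 8958)] xmax [(73.1, 585), (71.8, 4555), (72.0, 5028), (69.5, 8958)]
 jaw ymin [(133.1, 1175), (133.1, 1081), (132.9, 970), (133.1, 829), (138.6, 99), None, (132.8, 47)] ymax [(148.5, 1175), (148.5, 1081), (148.3, 970), (148.4, 829), (148.5, 99), None, (138.3, 47)]
 book ymax [(123.4, 5233), (123.3, 4523), (124.3, 4106), (135.5, 5549), (123.6, 2866), (122.9, 540), None] ymin [(91.8, 5233), (91.7, 4523), (89.6, 4106), (80.3, 5549), (91.8, 2866), (92.0, 540), None]
 book x [(-73.7, 6635), (-73.4, 6619), (-73.7, 6204)] [(32.5, 6635), (33.8, 6619), (31.6, 6204)]
 jaw x [(-75.2, 2111), (-75.2, 2255)] [(71.1, 2111), (12.8, 2255)]
 foot 1613 [[(-14.6, 1613)], [(9.3, 1613)]] [(38.6, 1613)]
top base xmin [(-77.2, 373), (-76.6, 214), (-76.7, 69), (-76.5, 134)] xmax [(71.8, 373), (71.9, 214), (5.6, 69), (-23.9, 134)]
 jaw ymin [(130.1, 38), (130.4, 22), (126.1, 11), None, None, None, None] ymax [(1
[... 352 characters left out ...]
 [None]] [None]
scene base xmin [(-73.5, 257), (-72.7, 185), (-72.9, 219), (0.9, 206)] xmax [(76.5, 257), (77.2, 185), (76.3, 219), (76.9, 206)]
 jaw ymin [(122.9, 39), (131.5, 36), (131.3, 40), (131.5, 35), (132.8, 43), (132.1, 41), (131.8, 42)] ymax [(150.7, 39), (150.2, 36), (150.6, 40), (149.8, 35), (150.6, 43), (150.7, 41), (149.7, 42)]
 book ymax [None, None, None, (138.1, 60), (137.2, 129), (125.5, 80), (125.5, 83)] ymin [None, None, None, (89.8, 60), (80.8, 129), (92.6, 80), (92.7, 83)]
 book x [(-9.4, 94), (-50.5, 89), (-39.9, 133)] [(77.2, 94), (75.9, 89), (77.1, 133)]
 jaw x [(-69.5, 101), (-70.4, 113)] [(76.7, 101), (75.5, 113)]
 foot 75 [[(-10.4, 75)], [(15.0, 75)]] [(41.1, 75)]
```

View pics/w3.png

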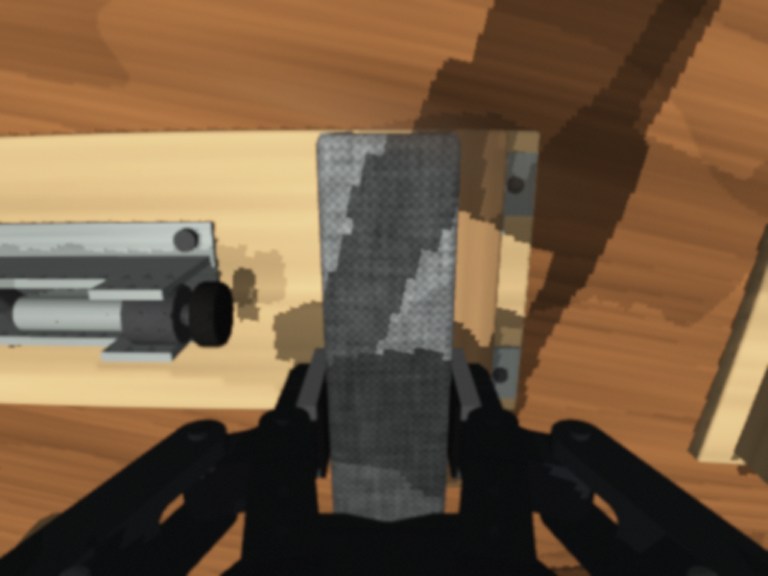

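Emit:
play_rows([
  [[0, 0, 0, 0.015, 0.02, 0, 20], [0, 0, 0, 0, 0.02, 0.05, 20], [0, 0, 0, 0, 0, 0.05, 20], [0, 0, 0, 0, 0, 0, 20], [0, 0, 0, 0, 0, 0, 20]],
])

```text
time: 5.8
tool_pos: [0.4746, -0.0498, 0.0988]
tcp_rot: [0.312, -3.125, -0.0]
wrist_force: [0.4, -0.8, -3.9]
width: 0.387
grip_force: 64.5
```

Emit:
play_rows([
  [[0, 0, 0, 0, 0.01, 0, 20], [0, 0, 0, 0, 0, 0, 20], [0, 0, 0, 0, 0, 0, 20]],
])

```text
time: 6.05
tool_pos: [0.4752, -0.0489, 0.0994]
tcp_rot: [-0.312, 3.126, -0.0]
wrist_force: [0.2, -0.5, -4.9]
width: 0.386
grip_force: 64.6
```

Emit:
play_rows([
  [[0, 0, 0, 0, 0.01, 0, 20], [0, 0, 0, 0, 0, 0, 20], [0, 0, 0, 0, 0, 0, 20]],
])

```text
time: 6.3
tool_pos: [0.4751, -0.0485, 0.0994]
tcp_rot: [-0.312, 3.126, -0.002]
wrist_force: [0.2, -3.2, -5.3]
width: 0.388
grip_force: 64.6
```

Emit:
play_rows([
  [[0, 0, 0, 0, 0, 0.02, 20], [0, 0, 0, 0, 0, 0.01, 20], [0, 0, 0, 0, 0, 0, 20], [0, 0, 0, 0, 0, 0, 20]],
])

```text
time: 6.63
tool_pos: [0.4756, -0.0484, 0.0966]
tcp_rot: [-0.311, 3.125, -0.001]
wrist_force: [1.1, -5.1, -4.3]
width: 0.387
grip_force: 64.7
```

Emit:
play_rows([
  [[0, 0, 0, 0, 0, 0.01, 20], [0, 0, 0, 0, 0, 0, 20], [0, 0, 0, 0, 0, 0, 20]],
])

```text
time: 6.88
tool_pos: [0.4756, -0.0483, 0.0957]
tcp_rot: [-0.311, 3.125, -0.001]
wrist_force: [1.7, -5.7, -2.8]
width: 0.391
grip_force: 65.0
```

Emit:
play_rows([
  [[0, 0, 0, 0, 0, 0.01, 20], [0, 0, 0, 0, 0, 0, 20], [0, 0, 0, 0, 0, 0, 20]],
])

```text
time: 7.13
tool_pos: [0.4758, -0.0483, 0.0955]
tcp_rot: [-0.311, 3.124, -0.001]
wrist_force: [-0.3, -5.0, 5.6]
width: 0.388
grip_force: 65.8
```

Emit:
play_rows([
  [[0, 0, 0, 0, 0, 0, 60], [0, 0, 0, 0, 0, 0, 60], [0, 0, 0, 0, 0, 0, 60], [0, 0, 0, 0, 0, 0, 60], [0, 0, 0, 0, 0, 0, 60]],
])

```text
time: 7.55
tool_pos: [0.4744, -0.0475, 0.0939]
tcp_rot: [0.312, -3.125, -0.001]
wrist_force: [-0.4, 0.0, -0.3]
width: 0.702
grip_force: 0.0
```

Emit:
play_rows([
  [[0, 0, 0, 0, 0, -0.2, 60], [0, 0, 0, 0, 0, -0.4, 60], [0, 0, 0, 0, 0, -0.4, 60], [0, 0, 0, 0, 0, -0.4, 60], [0, 0, 0, 0, 0, 0, 60]],
])

```text
time: 7.97
tool_pos: [0.48, -0.0485, 0.2436]
tcp_rot: [-0.31, 3.111, -0.005]
wrist_force: [1.1, -0.7, 0.9]
width: 0.7
grip_force: 0.0
```

```bash
cat > chk.py <<'E'
from pf import *
import sys
s=bot.read_state();print(s["time"],s["tool_pos"],s["tcp_rot"],s["wrist_force"])
for n in("wrist","top","scene"):
    k=cam(n);P=press(pts(k));sat=cv2.cvtColor(k["image"],cv2.COLOR_RGB2HSV)[...,1]
    if n=="wrist" and len(sys.argv)>1:save(k,sys.argv[1],1.5)
    z=P[...,2]
    JB=[(-70,-50),(-50,-30),(-30,-10),(-10,10),(10,30),(30,50),(50,70)]
    base=(z>8)&(z<26)&(abs(P[...,0])<95)&(sat>60);B=[(-60,-20),(-20,20),(20,60)]
    print(n,"base x",edge(P,base,0,B,1,1),edge(P,base,0,B,99,1))
    jaw=(z>73)&(z<88)&(P[...,1]>125)&(P[...,1]<165)&(sat>60)
    print(" jaw y",edge(P,jaw,1,JB,3,0),edge(P,jaw,1,JB,97,0));print(" jaw x",edge(P,jaw,0,[(132,148)],1,1),edge(P,jaw,0,[(132,148)],99,1))
    bk=(z>118)&(z<135)&(P[...,1]>70)&(P[...,1]<150)&(abs(P[...,0])<95)&(sat<60)
    print(" book y",edge(P,bk,1,JB,2,0),edge(P,bk,1,JB,98,0),"x",edge(P,bk,0,[(95,105),(105,115),(115,125)],1,1),edge(P,bk,0,[(95,105),(105,115),(115,125)],99,1),"z",np.median(z[bk]) if bk.any() else 0)
    ft=(z>50)&(z<78)&(P[...,1]>20)&(P[...,1]<50)&(abs(P[...,0])<25)
    print(" foot",[edge(P,ft,0,[(20,50)],q,1) for q in(3,97)],edge(P,ft,1,[(-25,25)],97,0))
    g=(z>140)&(z<220)&(P[...,1]<-70)&(P[...,1]>-140)&(abs(P[...,0])<30)
    for a in(140,160,180,200):
        q=P[g&(abs(z-a)<10)]
        if len(q)>5: print(" handle z",a,np.median(q,0).round(1),len(q))
E
python3 chk.py
```

```text
7.9667 [ 0.48002934 -0.04850401  0.24363654] [-0.31046861  3.11132603 -0.00538279] [ 1.05939777 -0.6681872   0.91651564]
wrist base x [(-76.5, 2360), (-76.0, 2406), (-75.6, 4123)] [(71.2, 2360), (71.9, 2406), (71.3, 4123)]
 jaw y [(130.8, 450), (131.1, 433), (130.5, 408), (130.8, 378), (130.3, 367), (130.5, 336), (130.9, 320)] [(148.6, 450), (148.8, 433), (148.6, 408), (148.2, 378), (148.2, 367), (148.0, 336), (148.3, 320)]
 jaw x [(-74.7, 2464)] [(71.6, 2464)]
 book y [(95.1, 1073), (95.4, 1012), (95.1, 942), (95.3, 883), (95.0, 841), (94.7, 782), (95.1, 707)] [(126.6, 1073), (126.8, 1012), (126.5, 942), (126.6, 883), (126.9, 841), (126.8, 782), (126.6, 707)] x [(-73.0, 1970), (-73.3, 2057), (-73.7, 1951)] [(69.0, 1970), (69.5, 2057), (69.1, 1951)] z 122.76759948453272
 foot [[(-14.9, 537)], [(9.5, 537)]] [(38.2, 537)]
 handle z 140 [ -3.5 -94.1 144.5] 204
 handle z 160 [ -0.4 -93.6 152. ] 49
top base x [(-78.5, 140), (-75.5, 27), (-76.7, 207)] [(-36.1, 140), (-37.4, 27), (-15.0, 207)]
 jaw y [(128.5, 35), (128.3, 23), (127.9, 12), None, None, None, None] [(149.2, 35), (143.0, 23), 
[... 558 characters left out ...]
3, 41), (128.5, 40), (127.4, 47), (128.8, 43), (127.6, 44), (129.1, 45), (128.3, 47)] [(150.5, 41), (149.3, 40), (151.0, 47), (150.2, 43), (150.3, 44), (149.8, 45), (150.7, 47)]
 jaw x [(-70.5, 214)] [(76.0, 214)]
 book y [(97.2, 52), (96.7, 59), (94.6, 60), (97.3, 61), (96.1, 61), (96.6, 66), (96.3, 68)] [(127.8, 52), (128.5, 59), (128.6, 60), (129.2, 61), (128.5, 61), (129.1, 66), (128.3, 68)] x [(-71.2, 117), (-70.7, 134), (-69.1, 127)] [(74.4, 117), (73.4, 134), (72.4, 127)] z 122.77538959533692
 foot [[(-8.2, 72)], [(14.8, 72)]] [(41.0, 72)]
 handle z 140 [  6.9 -95.8 146.1] 14
 handle z 160 [  5.8 -96.  159.2] 40
 handle z 180 [  5.9 -97.6 180.7] 40
 handle z 200 [  5.1 -99.7 203. ] 48
```

Emit:
play_rows([
  [[0, 0, 0, -0.3, 0.203, 0, 34], [0, 0, 0, -0.3, 0.203, 0, 34], [0, 0, 0, -0.3, 0.203, 0, 34], [0, 0, 0, -0.3, 0.203, 0, 34], [0, 0, 0, -0.3, 0.203, 0, 34]],
])

```text
time: 8.53
tool_pos: [0.6012, 0.0824, 0.2311]
tcp_rot: [0.311, -3.121, -0.0]
wrist_force: [1.0, -0.7, 0.1]
width: 0.395
grip_force: 0.0
```

Emit:
play_rows([
  [[0, 0, 0, -0.3, 0.203, 0, 34], [0, 0, 0, -0.3, 0.203, 0, 34], [0, 0, 0.236, 0, 0, 0, 34], [0, 0, 0.236, 0, 0, 0, 34], [0, 0, 0.236, 0, 0, 0, 34]],
])

```text
time: 8.95
tool_pos: [0.6513, 0.1335, 0.23]
tcp_rot: [-0.25, -3.125, 0.002]
wrist_force: [0.3, -0.8, -0.7]
width: 0.401
grip_force: 0.0
```

Emit:
play_rows([
  [[0, 0, 0.236, 0, 0, 0, 34], [0, 0, 0.236, 0, 0, 0, 34], [0, 0, 0.236, 0, 0, 0, 34], [0, 0, 0.236, 0, 0, 0, 34], [0, 0, 0.236, 0, 0, 0, 34]],
])

```text
time: 9.37
tool_pos: [0.651, 0.1327, 0.2307]
tcp_rot: [-1.15, -2.918, 0.004]
wrist_force: [-0.6, -0.9, -0.0]
width: 0.396
grip_force: 0.0
```

Emit:
play_rows([
  [[0, 0, 0.236, 0, 0, 0, 34], [0, 0, 0.236, 0, 0, 0, 34], [0, 0, 0.236, 0, 0, 0, 34], [0, 0, 0.236, 0, 0, 0, 34], [0, 0, 0.236, 0, 0, 0, 34]],
])

```text
time: 9.78
tool_pos: [0.6509, 0.1326, 0.2307]
tcp_rot: [-1.95, -2.458, 0.006]
wrist_force: [0.2, 0.6, -0.5]
width: 0.398
grip_force: 0.0
```

```bash
python3 - <<'E'
from wr import *
s=bot.read_state();print(s["time"],s["tool_pos"],s["tcp_rot"])
look("wrist",.176,.2,(.653,.133),.1,"w",file="w4.png")
look("wrist",.146,.18,(.653,.133),.1,"g",minn=20)
E
```

```text
9.7833 [0.65093424 0.13262958 0.23071403] [-1.94980502 -2.4583582   0.00631971]
wrist px [265. 201.] bbox [253 108  26 193] n 4650 ang 102.8 ctr [653.8 133.7] size [127.8  14.7] z 0.1842
wrist px [350. 213.] bbox [334 200  23  20] n 61 ang 61.6 ctr [708.3 143.3] size [17.2 10.5] z 0.1773
wrist px [324. 200.] bbox [277 186  78  32] n 1260 ang 17.1 ctr [687.2 140.6] size [48.1 12. ] z 0.1583
wrist px [233. 200.] bbox [213 194  40  16] n 394 ang 11.7 ctr [632.8 128.7] size [25.9  6.6] z 0.1596
```

View pics/w4.png

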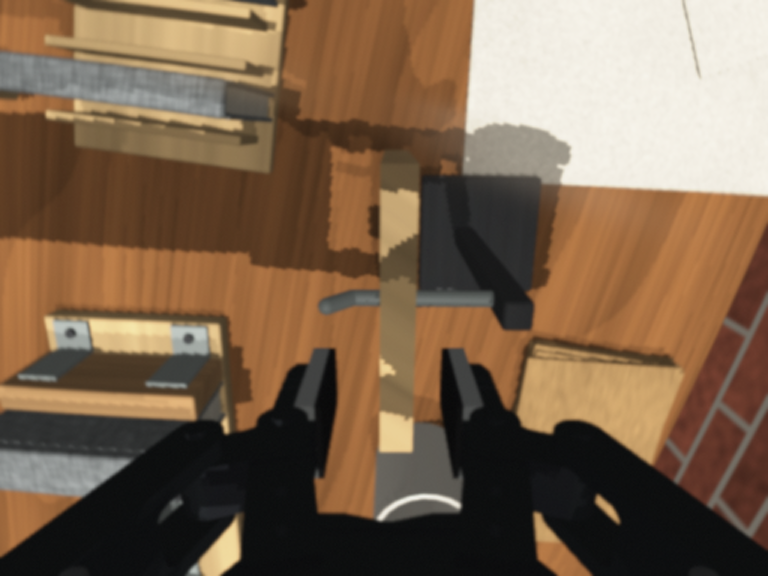

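The wrist picture shows the large board's top edge at (265,201) in 512-wide pixels, edge-on between the open fingers. The rod passes at row 200, with its tip to the left at (220,203). I shift 3 mm, lower and grip.

Emit:
play_rows([
  [[0, 0, 0, 0, 0.026, 0, 34], [0, 0, 0, 0, 0, 0.3, 34], [0, 0, 0, 0, 0, 0.2, 34], [0, 0, 0, 0, 0, 0.08, 34], [0, 0, 0, 0, 0, 0, 34]],
])

```text
time: 10.3
tool_pos: [0.6527, 0.133, 0.1721]
tcp_rot: [-1.94, -2.465, 0.008]
wrist_force: [-0.2, -0.3, -0.0]
width: 0.398
grip_force: 0.0
```

Emit:
play_rows([
  [[0, 0, 0, 0, 0, 0, 5], [0, 0, 0, 0, 0, 0, 5], [0, 0, 0, 0, 0, 0, 5], [0, 0, 0, 0, 0, 0, 5], [0, 0, 0, 0, 0, 0, 5]],
], newtons=60)

```text
time: 10.72
tool_pos: [0.6557, 0.1335, 0.1773]
tcp_rot: [1.944, 2.466, 0.002]
wrist_force: [-0.1, 0.3, -1.0]
width: 0.153
grip_force: 61.2
```

Emit:
play_rows([
  [[0, 0, 0, 0, 0, -0.1, 5], [0, 0, 0, 0, 0, -0.1, 5], [0, 0, 0, 0, 0, 0, 5], [0, 0, 0, 0, 0, 0, 5]],
])

```text
time: 11.05
tool_pos: [0.6564, 0.1336, 0.1985]
tcp_rot: [1.943, 2.465, 0.004]
wrist_force: [-0.3, 0.4, -1.1]
width: 0.155
grip_force: 61.1
```

```bash
python3 - <<'E'
from wr import *
s=bot.read_state();print(s["time"],s["tool_pos"],s["tcp_rot"],s["wrist_force"])
look("wrist",.19,.225,(.653,.133),.1,"w")
look("top",.19,.225,(.653,.133),.1,"w")
look("scene",.19,.225,(.653,.133),.1,"w",file="s4.png")
E
```

```text
11.05 [0.65637231 0.13363052 0.19845636] [1.94348064 2.46517594 0.00418774] [-0.29928556  0.37314154 -1.13094134]
wrist px [259. 225.] bbox [230 113  57 234] n 7572 ang 103.2 ctr [654.4 139.8] size [116.7  14.8] z 0.2055
wrist px [217. 250.] bbox [210 241  20  24] n 74 ang 18.1 ctr [637.6 136.6] size [6.2 1.3] z 0.2104
top px [216. 123.] bbox [211 120  13   7] n 59 ang 95.9 ctr [643.9 171.5] size [35.5 16.3] z 0.2034
scene px [204. 223.] bbox [201 218  10  12] n 40 ang 80.8 ctr [671.3  82.8] size [28.1 16.4] z 0.2024
scene px [240. 237.] bbox [229 227  24  20] n 224 ang 101.6 ctr [648.3 168.6] size [59.7 16.3] z 0.2031
```

View pics/s4.png

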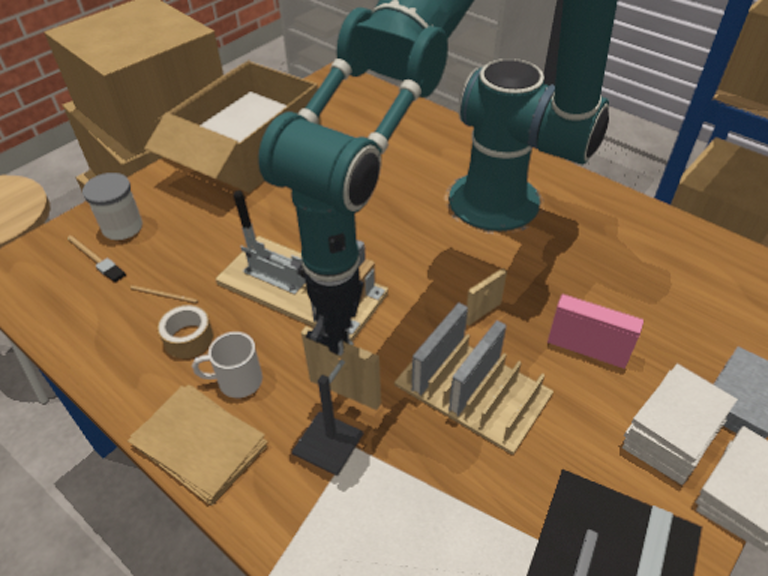

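The scene picture shows the board gripped and raised on the rod at (340,360), with the other objects undisturbed. I lower 3 mm to centre the hole on the tip, then draw it off.

Emit:
play_rows([
  [[0, 0, 0, 0, 0, 0.03, 5], [0, 0, 0, 0, -0.1, 0, 5], [0, 0, 0, 0, -0.2, 0, 5], [0, 0, 0, 0, -0.2, 0, 5], [0, 0, 0, 0, -0.2, 0, 5]],
])

```text
time: 11.62
tool_pos: [0.5852, 0.1167, 0.1923]
tcp_rot: [-1.944, -2.466, 0.002]
wrist_force: [-0.2, -0.4, -1.0]
width: 0.151
grip_force: 61.1
```

Emit:
play_rows([
  [[0, 0, 0, 0, -0.2, 0, 5], [0, 0, 0, 0, 0, -0.2, 5], [0, 0, 0, 0, 0, -0.2, 5], [0, 0, 0, 0, 0, -0.2, 5], [0, 0, 0, 0, 0, 0, 5]],
])

```text
time: 12.03
tool_pos: [0.5692, 0.1126, 0.2578]
tcp_rot: [1.942, 2.463, 0.008]
wrist_force: [1.0, 0.5, -0.7]
width: 0.151
grip_force: 61.1
```

```bash
python3 - <<'E'
from wr import *
s=bot.read_state();print(s["time"],s["tool_pos"],s["tcp_rot"],s["wrist_force"])
c=s["tool_pos"];z=c[2]
for n in("wrist","top","scene"): look(n,z-.008,z+.028,c,.08,"w")
E
```

```text
12.0333 [0.56921624 0.11258954 0.25779094] [1.94209872 2.46314251 0.00817156] [ 0.95704646  0.47072926 -0.68980139]
wrist px [259. 225.] bbox [230 114  57 233] n 7589 ang 103.2 ctr [567.2 118.8] size [116.6  14.8] z 0.2648
wrist px [300. 250.] bbox [288 241  21  26] n 67 ang 10.7 ctr [583.7 123.4] size [5.9 1.4] z 0.2702
top px [220. 149.] bbox [216 146  11   7] n 46 ang 91.0 ctr [554.9 153.4] size [28.2 15.9] z 0.2629
scene px [227. 184.] bbox [219 177  19  14] n 96 ang 95.5 ctr [583.3  80.3] size [59.2 15.5] z 0.259
scene px [257. 193.] bbox [246 178  25  24] n 209 ang 100.6 ctr [559.8 148. ] size [58.6 19.8] z 0.2603
```

Emit:
play_rows([
  [[0, 0, 0, 0, 0, -0.3, 5], [0, 0, 0, 0, 0, -0.3, 5], [0, 0, 0, -0.271, -0.218, 0, 5], [0, 0, 0, -0.271, -0.218, 0, 5], [0, 0, 0, -0.271, -0.218, 0, 5]],
])

```text
time: 12.6
tool_pos: [0.5218, 0.0176, 0.3114]
tcp_rot: [-1.941, -2.467, 0.003]
wrist_force: [0.3, -0.4, -2.0]
width: 0.149
grip_force: 61.1
```

Emit:
play_rows([
  [[0, 0, 0, -0.271, -0.218, 0, 5], [0, 0, 0, -0.271, -0.218, 0, 5], [0, 0, 0, -0.271, -0.218, 0, 5], [0, 0, -0.237, 0, 0, 0, 5], [0, 0, -0.237, 0, 0, 0, 5]],
])

```text
time: 13.02
tool_pos: [0.4764, -0.0779, 0.3108]
tcp_rot: [-1.636, -2.678, 0.002]
wrist_force: [0.0, -0.6, -1.9]
width: 0.154
grip_force: 61.1
```

Emit:
play_rows([
  [[0, 0, -0.237, 0, 0, 0, 5], [0, 0, -0.237, 0, 0, 0, 5], [0, 0, -0.237, 0, 0, 0, 5], [0, 0, -0.237, 0, 0, 0, 5], [0, 0, -0.237, 0, 0, 0, 5]],
])

```text
time: 13.43
tool_pos: [0.4773, -0.076, 0.3106]
tcp_rot: [-0.776, -3.04, 0.0]
wrist_force: [-0.6, 0.4, -1.0]
width: 0.149
grip_force: 61.1
```

Emit:
play_rows([
  [[0, 0, -0.237, 0, 0, 0, 5], [0, 0, -0.237, 0, 0, 0, 5], [0, 0, -0.237, 0, 0, 0, 5], [0, 0, -0.237, 0, 0, 0, 5], [0, 0, -0.237, 0, 0, 0, 5]],
])

```text
time: 13.85
tool_pos: [0.4773, -0.076, 0.3106]
tcp_rot: [0.145, -3.134, -0.002]
wrist_force: [-0.3, -0.1, -2.9]
width: 0.153
grip_force: 61.1
```

Emit:
play_rows([
  [[0, 0, -0.237, 0, 0, 0, 5], [0, 0, 0, 0, 0, 0, 5], [0, 0, 0, 0, 0, 0, 5]],
])

```text
time: 14.1
tool_pos: [0.4776, -0.076, 0.3113]
tcp_rot: [0.316, -3.122, -0.002]
wrist_force: [-0.7, -0.3, -0.6]
width: 0.149
grip_force: 61.1
```

Emit:
play_rows([
  [[0, 0, 0, 0, -0.06, 0.1, 5], [0, 0, 0, 0, 0, 0.35, 5], [0, 0, 0, 0, 0, 0.35, 5], [0, 0, 0, 0, 0, 0.35, 5], [0, 0, 0, 0, 0, 0.3, 5]],
])

```text
time: 14.52
tool_pos: [0.4782, -0.0822, 0.1649]
tcp_rot: [0.318, -3.123, -0.001]
wrist_force: [0.5, 0.6, -1.3]
width: 0.152
grip_force: 61.1
```

Emit:
play_rows([
  [[0, 0, 0, 0, 0, 0, 5], [0, 0, 0, 0, 0, 0, 5]],
])

```text
time: 14.68
tool_pos: [0.4774, -0.0819, 0.1658]
tcp_rot: [0.319, -3.12, -0.003]
wrist_force: [0.5, 0.7, -0.9]
width: 0.153
grip_force: 61.1
```

```bash
cat > chk2.py <<'E'
from pf import *
import sys
s=bot.read_state();print(s["time"],s["tool_pos"],s["tcp_rot"],s["wrist_force"])
p=np.array(s["tool_pos"]);print("tcp press",press(p).round(1));zb=p[2]*1000+float(sys.argv[2])
for n in("wrist","top","scene"):
    k=cam(n);P=press(pts(k));sat=cv2.cvtColor(k["image"],cv2.COLOR_RGB2HSV)[...,1]
    if n==sys.argv[1]:save(k,sys.argv[3],1.5)
    z=P[...,2];JB=[(-60,-40),(-40,-20),(-20,20),(20,40),(40,60)]
    base=(z>8)&(z<26)&(abs(P[...,0])<95)&(sat>60);B=[(-60,-20),(-20,20),(20,60)]
    print(n,"base x",edge(P,base,0,B,1,1),edge(P,base,0,B,99,1))
    bk=(z>117)&(z<128)&(P[...,1]>85)&(P[...,1]<150)&(abs(P[...,0])<95)&(sat<60)
    print(" book y",edge(P,bk,1,JB,2,0),edge(P,bk,1,JB,98,0),"x",edge(P,bk,0,[(100,125)],1,1),edge(P,bk,0,[(100,125)],99,1))
    bd=(abs(z-zb)<9)&(P[...,1]>60)&(P[...,1]<105)&(abs(P[...,0])<90)&(sat>60)
    print(" board y",edge(P,bd,1,JB,2,0),edge(P,bd,1,JB,98,0),"x",edge(P,bd,0,[(60,105)],1,1),edge(P,bd,0,[(60,105)],99,1),"z",np.percentile(z[bd],50) if bd.any() else 0)
    ft=(z>50)&(z<78)&(P[...,1]>20)&(P[...,1]<50)&(abs(P[...,0])<25)
    print(" foot",[edge(P,ft,0,[(20,50)],q,1) for q in(3,97)],edge(P,ft,1,[(-25,25)],97,0))
E
python3 chk2.py wrist 8 w5.png
```

```text
14.6833 [ 0.4774061  -0.08188027  0.16575343] [ 3.18888197e-01 -3.11951869e+00 -2.81228935e-03] [ 0.51409783  0.72497939 -0.9416804 ]
tcp press [ -3.7  79.3 165.8]
wrist base x [(-75.8, 3484), (-75.9, 3514), (-75.0, 5888)] [(71.7, 3484), (72.4, 3514), (69.1, 5888)]
 book y [(94.3, 1961), (94.3, 1807), (94.3, 2877), (110.4, 593), (118.9, 75)] [(126.6, 1961), (126.3, 1807), (126.3, 2877), (126.6, 593), (126.8, 75)] x [(-74.0, 6801)] [(39.2, 6801)]
 board y [(72.2, 1600), (72.2, 1405), (72.1, 2264), (72.1, 960), (71.9, 433)] [(86.6, 1600), (86.5, 1405), (86.0, 2264), (86.7, 960), (86.5, 433)] x [(-68.3, 7476)] [(48.2, 7476)] z 172.877434475617
 foot [[(-14.6, 805)], [(9.1, 805)]] [(38.3, 805)]
top base x [(-88.4, 37), (-77.0, 132), (-76.9, 143)] [(-37.3, 37), (-35.4, 132), (-26.5, 143)]
 book y [(96.7, 28), (94.9, 16), None, (113.1, 25), (111.0, 28)] [(113.5, 28), (104.7, 16), None, (127.1, 25), (127.9, 28)] x [(-74.1, 115)] [(70.7, 115)]
 board y [(71.7, 33), (73.3, 15), None, None, None] [(86.3, 33), (86.6, 15), None, None, None] x [(-67.4, 61)] [(-30.8, 61)] z 175.43759735753287
 foot [[None], [None]] [None]
scene base x [(-72.3, 180), (30.1, 163), (15.9, 163)] [(76.9, 180), (76.4, 163), (76.5, 163)]
 book y [(96.3, 60), (97.5, 60), (95.9, 123), (94.8, 63), (96.2, 65)] [(129.2, 60), (128.1, 60), (128.0, 123), (128.4, 63), (129.5, 65)] x [(-70.0, 323)] [(74.9, 323)]
 board y [(71.8, 11), None, (69.8, 39), (72.6, 42), (71.8, 43)] [(87.9, 11), None, (98.8, 39), (87.9, 42), (87.9, 43)] x [(-56.8, 166)] [(67.7, 166)] z 176.3938240317546
 foot [[(9.1, 10)], [(16.4, 10)]] [(22.3, 10)]
```

View pics/w5.png

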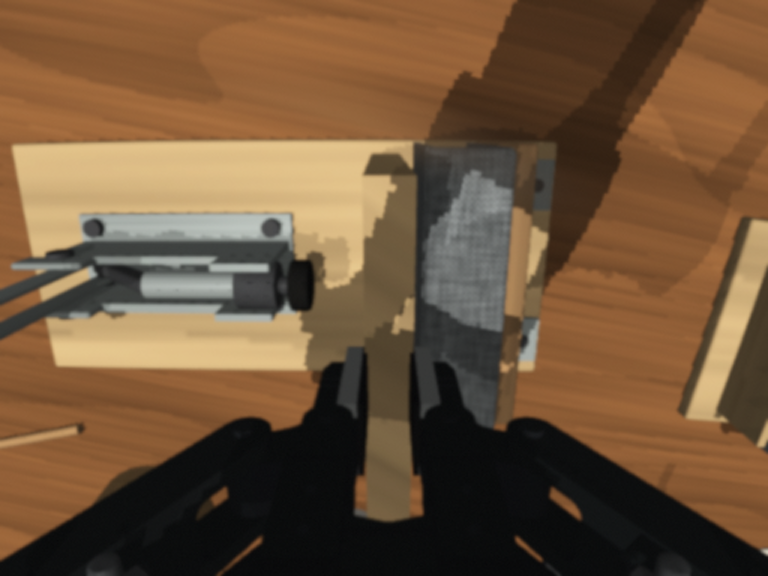

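The wrist picture shows the board at x≈390 px, upright and parallel to the book, with clearance to both the book and the foot at (300,285). I move it 6 mm closer, 1.5 mm sideways, and lower it.

Emit:
play_rows([
  [[0, 0, 0, -0.015, 0.02, 0.04, 5], [0, 0, 0, 0, 0.02, 0.06, 5], [0, 0, 0, 0, 0.015, 0.06, 5], [0, 0, 0, 0, 0, 0.02, 5], [0, 0, 0, 0, 0, 0, 5]],
])

```text
time: 15.25
tool_pos: [0.4792, -0.0761, 0.1494]
tcp_rot: [0.322, -3.123, -0.001]
wrist_force: [0.1, -0.1, -1.1]
width: 0.152
grip_force: 61.1
```

Emit:
play_rows([
  [[0, 0, 0, 0, 0, 0.01, 5], [0, 0, 0, 0, 0, 0.01, 5], [0, 0, 0, 0, 0, 0, 5], [0, 0, 0, 0, 0, 0, 5]],
])

```text
time: 15.58
tool_pos: [0.4801, -0.0764, 0.1484]
tcp_rot: [-0.322, 3.125, -0.0]
wrist_force: [-0.6, 0.4, -1.6]
width: 0.15
grip_force: 61.1
```

Emit:
play_rows([
  [[0, 0, 0.012, 0, 0, 0.01, 5], [0, 0, 0, 0, 0, 0.01, 5], [0, 0, 0, 0, 0, 0, 5], [0, 0, 0, 0, 0, 0, 5]],
])

```text
time: 15.92
tool_pos: [0.4799, -0.0764, 0.1462]
tcp_rot: [0.312, -3.126, -0.0]
wrist_force: [0.4, 0.4, -1.8]
width: 0.152
grip_force: 61.1
```

```bash
python3 chk2.py none 8
```

```text
15.9167 [ 0.4799074  -0.07639644  0.14619278] [ 3.12359970e-01 -3.12579598e+00 -1.06750090e-04] [ 0.410692    0.37227912 -1.75323729]
tcp press [-1.000e-01  8.420e+01  1.462e+02]
wrist base x [(-76.0, 3902), (-75.9, 3968), (-75.3, 6791)] [(72.0, 3902), (72.1, 3968), (69.9, 6791)]
 book y [(94.9, 2433), (94.7, 2201), (95.0, 3098), (113.6, 422), None] [(126.5, 2433), (126.3, 2201), (126.5, 3098), (126.7, 422), None] x [(-73.9, 7875)] [(29.9, 7875)]
 board y [(77.3, 1626), (77.1, 1451), (71.3, 2309), (76.9, 971), (76.6, 604)] [(91.7, 1626), (91.6, 1451), (90.9, 2309), (91.4, 971), (91.2, 604)] x [(-64.8, 7477)] [(51.8, 7477)] z 153.2427968782297
 foot [[(-14.7, 998)], [(9.3, 998)]] [(38.3, 998)]
top base x [(-76.8, 77), (-77.5, 91), (-76.5, 171)] [(78.1, 77), (-34.8, 91), (-23.7, 171)]
 book y [(95.6, 45), (93.8, 34), None, None, (120.3, 11)] [(120.9, 45), (114.5, 34), None, None, (127.7, 11)] x [(-73.9, 113)] [(70.2, 113)]
 board y [(77.9, 31), (77.9, 16), None, None, None] [(92.4, 31), (92.5, 16), None, None, None] x [(-65.8, 57)] [(-29.5, 57)] z 153.70944525664126
 foot [[None], [None]] [None]
scene base x [(-73.2, 201), (-67.8, 173), (6.4, 185)] [(76.4, 201), (76.1, 173), (76.5, 185)]
 book y [(95.4, 61), (92.1, 63), (95.8, 125), (96.5, 64), (96.1, 67)] [(130.1, 61), (129.1, 63), (128.8, 125), (129.1, 64), (128.0, 67)] x [(-69.0, 324)] [(73.7, 324)]
 board y [None, None, (70.2, 41), (77.6, 36), (78.2, 36)] [None, None, (104.7, 41), (93.9, 36), (93.8, 36)] x [(-50.5, 139)] [(67.3, 139)] z 152.90765340874302
 foot [[(-5.2, 24)], [(17.5, 24)]] [(32.2, 24)]
```

Emit:
play_rows([
  [[0, 0, 0, 0, 0.02, 0.01, 5], [0, 0, 0, 0, 0, 0, 5], [0, 0, 0, 0, 0, 0, 5]],
])

```text
time: 16.32
tool_pos: [0.4795, -0.0743, 0.1452]
tcp_rot: [0.313, -3.126, -0.0]
wrist_force: [-0.6, -0.3, -1.6]
width: 0.154
grip_force: 61.1
```

Emit:
play_rows([
  [[0, 0, 0, 0, 0.005, 0.01, 5], [0, 0, 0, 0, 0, 0, 5], [0, 0, 0, 0, 0, 0, 5]],
])

```text
time: 16.57
tool_pos: [0.4798, -0.0741, 0.1448]
tcp_rot: [-0.312, 3.125, -0.001]
wrist_force: [-0.6, -1.3, 1.9]
width: 0.149
grip_force: 61.5
```

Emit:
play_rows([
  [[0, 0, 0, 0, 0.012, 0.004, 5], [0, 0, 0, 0, 0, 0, 5], [0, 0, 0, 0, 0, 0, 5]],
])

```text
time: 16.82
tool_pos: [0.4797, -0.0733, 0.1448]
tcp_rot: [-0.313, 3.125, -0.002]
wrist_force: [-2.3, -1.1, 5.4]
width: 0.154
grip_force: 61.9
```

```bash
python3 chk2.py none 8 | head -6
```

```text
16.8167 [ 0.47972464 -0.07329344  0.14484733] [-3.12722189e-01  3.12507415e+00 -2.04975052e-03] [-2.25525562 -1.06289436  5.39458946]
tcp press [  0.3  87.3 144.8]
wrist base x [(-76.2, 3959), (-76.0, 4032), (-74.7, 6895)] [(71.9, 3959), (71.9, 4032), (70.3, 6895)]
 book y [(97.7, 2324), (97.6, 2089), (97.9, 2879), (116.5, 325), None] [(127.3, 2324), (127.0, 2089), (127.2, 2879), (127.4, 325), None] x [(-73.9, 7729)] [(28.3, 7729)]
 board y [(80.4, 1636), (80.2, 1438), (74.5, 2331), (80.0, 970), (79.7, 628)] [(94.8, 1636), (94.6, 1438), (94.0, 2331), (94.5, 970), (94.4, 628)] x [(-64.4, 7478)] [(52.2, 7478)] z 151.95446447278255
 foot [[(-14.6, 1026)], [(9.2, 1026)]] [(38.2, 1026)]
```

Emit:
play_rows([
  [[0, 0, 0, 0, 0, 0, 34], [0, 0, 0, 0, 0, 0, 34], [0, 0, 0, 0, 0, 0, 34], [0, 0, 0, 0, 0, 0, 34]],
])

```text
time: 17.3
tool_pos: [0.4791, -0.0726, 0.1436]
tcp_rot: [0.312, -3.126, -0.0]
wrist_force: [0.4, -0.4, 0.8]
width: 0.4
grip_force: 0.0
```

Emit:
play_rows([
  [[0, 0, 0, 0, 0, -0.1, 34], [0, 0, 0, 0, 0, -0.3, 34], [0, 0, 0, 0, 0, -0.4, 34], [0, 0, 0, 0, 0, -0.4, 34], [0, 0, 0, 0, 0, 0, 34]],
])

```text
time: 17.72
tool_pos: [0.4842, -0.0737, 0.274]
tcp_rot: [-0.311, 3.111, -0.007]
wrist_force: [2.5, -1.0, 0.6]
width: 0.396
grip_force: 0.0
```

Emit:
play_rows([
  [[0, 0, 0, 0, 0, 0, 40], [0, 0, 0, 0, 0, 0, 40]],
])

```text
time: 17.88
tool_pos: [0.4793, -0.0727, 0.2645]
tcp_rot: [-0.312, 3.125, -0.0]
wrist_force: [0.4, -0.6, -0.3]
width: 0.47
grip_force: 0.0
```

```bash
python3 chk2.py none -112; python3 chk.py | grep -v book | grep handle
```

```text
17.8833 [ 0.47934729 -0.07272143  0.26445608] [-3.12463673e-01  3.12498662e+00 -4.56393441e-04] [ 0.37737169 -0.60400345 -0.31320274]
tcp press [1.000e-01 8.790e+01 2.645e+02]
wrist base x [(-76.2, 2160), (-75.5, 2161), (-74.2, 3568)] [(71.5, 2160), (71.6, 2161), (70.5, 3568)]
 book y [(95.5, 851), (95.5, 831), (94.8, 1511), (95.0, 690), (95.1, 643)] [(126.6, 851), (126.6, 831), (126.6, 1511), (126.7, 690), (126.6, 643)] x [(-73.0, 4202)] [(69.5, 4202)]
 board y [(78.4, 502), (78.8, 468), (78.4, 829), (78.1, 384), (78.7, 356)] [(93.1, 502), (93.2, 468), (92.5, 829), (92.6, 384), (92.7, 356)] x [(-64.4, 2760)] [(63.7, 2760)] z 151.8235055171842
 foot [[(-14.5, 418)], [(9.2, 418)]] [(38.3, 418)]
top base x [(-75.7, 23), (-76.8, 140), (-76.7, 188)] [(-37.4, 23), (-35.8, 140), (-20.0, 188)]
 book y [(96.4, 31), (94.8, 21), (93.0, 11), (116.2, 10), (116.1, 23)] [(116.3, 31), (107.7, 21), (127.5, 11), (127.1, 10), (127.8, 23)] x [(-73.8, 108)] [(70.1, 108)]
 board y [(77.6, 33), (77.7, 30), None, None, None] [(92.6, 33), (92.6, 30), None, None, None] x [(-64.4, 76)] [(-15.1, 76)] z 151.894
[... 281 characters left out ...]
, 326)] [(74.2, 326)]
 board y [(79.4, 31), (79.7, 36), (79.5, 73), (79.1, 35), (79.7, 36)] [(95.5, 31), (96.2, 36), (95.5, 73), (95.0, 35), (95.1, 36)] x [(-61.4, 241)] [(67.1, 241)] z 151.28161076644545
 foot [[(-11.1, 26)], [(15.7, 26)]] [(32.2, 26)]
 handle z 140 [ -5.3 -94.3 145.4] 183
 handle z 160 [ -5.2 -95.1 160.7] 439
 handle z 180 [ -5.4 -96.3 180.2] 526
 handle z 200 [ -1.5 -96.1 193.6] 184
 handle z 140 [ -4.4 -93.6 142. ] 6
 handle z 160 [ -4.8 -94.7 157.7] 14
 handle z 180 [ -4. -95. 181.] 10
 handle z 200 [  -4.6 -100.1  204.2] 27
 handle z 140 [  5.7 -95.2 144.7] 21
 handle z 160 [  6.3 -96.3 160.3] 38
 handle z 180 [  6.4 -96.4 181. ] 39
 handle z 200 [  4.8 -99.4 202.4] 48
```

Emit:
play_rows([
  [[0, 0, 0, 0.016, -0.385, 0, 55], [0, 0, 0, 0, -0.385, 0, 55], [0, 0, 0, 0, -0.385, 0, 55], [0, 0, 0, 0, -0.385, 0, 55], [0, 0, 0, 0, -0.385, 0, 55]],
])

```text
time: 18.6
tool_pos: [0.5156, -0.2633, 0.2631]
tcp_rot: [0.313, -3.125, -0.001]
wrist_force: [0.3, -0.4, 0.7]
width: 0.645
grip_force: 0.0
```

Emit:
play_rows([
  [[0, 0, 0.24, 0, 0, 0, 55], [0, 0, 0.24, 0, 0, 0, 55], [0, 0, 0.24, 0, 0, 0, 55], [0, 0, 0.24, 0, 0, 0, 55], [0, 0, 0.24, 0, 0, 0, 55]],
])

```text
time: 19.02
tool_pos: [0.5154, -0.2619, 0.2627]
tcp_rot: [-0.635, -3.075, -0.001]
wrist_force: [0.1, 0.0, -0.1]
width: 0.643
grip_force: 0.0
```

Emit:
play_rows([
  [[0, 0, 0.24, 0, 0, 0, 55], [0, 0, 0.24, 0, 0, 0, 55], [0, 0, 0.24, 0, 0, 0, 55], [0, 0, 0.24, 0, 0, 0, 55], [0, 0, 0.24, 0, 0, 0, 55]],
])

```text
time: 19.43
tool_pos: [0.5155, -0.2616, 0.2629]
tcp_rot: [-1.515, -2.75, -0.0]
wrist_force: [0.1, 0.4, -0.0]
width: 0.644
grip_force: 0.0
```

Emit:
play_rows([
  [[0, 0, 0.24, 0, 0, 0, 55], [0, 0, 0.24, 0, 0, 0, 55], [0, 0, 0.24, 0, 0, 0, 55], [0, 0, 0, 0, 0, 0, 55], [0, 0, 0, 0, 0, 0, 55]],
])

```text
time: 19.85
tool_pos: [0.5155, -0.2617, 0.2631]
tcp_rot: [-1.972, -2.444, 0.0]
wrist_force: [-0.1, -0.4, 0.6]
width: 0.646
grip_force: 0.0
```

```bash
python3 - <<'E'
from pf import *
s=bot.read_state();p=np.array(s["tool_pos"]);print(s["time"],p,s["tcp_rot"],press(p).round(1))
k=cam("wrist");save(k,"w6.png",1.5);P=press(pts(k));z=P[...,2]
for a in(120,140,160,180,200,212):
    q=P[(abs(z-a)<8)&(P[...,1]<-70)&(P[...,1]>-140)&(abs(P[...,0])<30)]
    if len(q)>5: print(a,np.percentile(q,[3,50,97],0).round(1).tolist(),len(q))
E
```

```text
19.85 [ 0.51553058 -0.26165578  0.26313154] [-1.97152914e+00 -2.44432021e+00  3.78364811e-04] [  -1.8 -104.4  263.1]
120 [[-10.5, -96.4, 112.7], [-7.8, -94.8, 120.0], [6.8, -94.0, 127.6]] 36
140 [[-10.6, -98.6, 132.4], [-1.5, -93.6, 140.1], [7.1, -92.2, 147.5]] 116
160 [[-10.4, -99.8, 152.8], [-1.5, -94.6, 160.3], [7.4, -93.2, 167.3]] 142
180 [[-10.8, -101.2, 172.8], [-1.6, -95.8, 180.4], [7.4, -94.2, 187.5]] 181
200 [[-10.7, -111.9, 193.3], [-1.6, -98.3, 204.5], [7.4, -95.2, 207.8]] 411
212 [[-9.9, -112.1, 204.7], [-1.5, -103.4, 209.0], [6.5, -96.7, 211.8]] 611
```

View pics/w6.png

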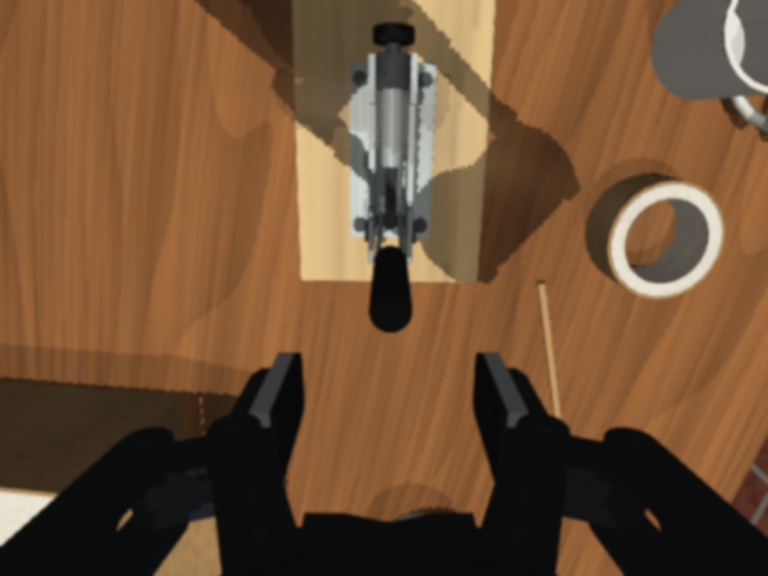

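The wrist picture shows the black grip end-on at (390,310) and central between the fingers in x. The depth data put it under the TCP, so I descend and pinch.

Emit:
play_rows([
  [[0, 0, 0.028, 0, 0, 0.2, 55], [0, 0, 0, 0, 0, 0.35, 55], [0, 0, 0, 0, 0, 0.35, 55], [0, 0, 0, 0, 0, 0.15, 55], [0, 0, 0, 0, 0, 0, 55]],
])

```text
time: 20.32
tool_pos: [0.5122, -0.2598, 0.1533]
tcp_rot: [-1.984, -2.423, 0.003]
wrist_force: [-0.9, 0.9, -0.4]
width: 0.643
grip_force: 0.0
```

Emit:
play_rows([
  [[0, 0, 0, 0, 0, 0, 10], [0, 0, 0, 0, 0, 0, 10], [0, 0, 0, 0, 0, 0, 10], [0, 0, 0, 0, 0, 0, 10], [0, 0, 0, 0, 0, 0, 10]],
], newtons=35)

```text
time: 20.73
tool_pos: [0.5167, -0.2628, 0.1614]
tcp_rot: [1.991, 2.426, -0.0]
wrist_force: [-2.7, -0.6, 6.4]
width: 0.218
grip_force: 34.6
```

Emit:
play_rows([
  [[0, 0, 0, 0, 0, 0, 10], [0, 0, 0, 0, 0, 0, 10]],
])

```text
time: 20.9
tool_pos: [0.5167, -0.2628, 0.1614]
tcp_rot: [1.991, 2.426, -0.0]
wrist_force: [-3.3, -0.9, 6.6]
width: 0.223
grip_force: 34.6
```

Emit:
play_rows([
  [[0, 0, 0, -0.181, 0, 0.023, 10], [0, 0, 0, -0.176, 0, 0.052, 10], [0, 0, 0, -0.166, 0, 0.079, 10], [0, 0, 0, -0.151, 0, 0.103, 10], [0, 0, 0, 0, 0, 0, 10]],
])

```text
time: 21.32
tool_pos: [0.5303, -0.3308, 0.1337]
tcp_rot: [1.992, 2.424, -0.0]
wrist_force: [0.6, -2.6, 3.9]
width: 0.226
grip_force: 35.3
```

Emit:
play_rows([
  [[0, 0, 0, -0.134, 0, 0.126, 10], [0, 0, 0, -0.112, 0, 0.145, 10], [0, 0, 0, -0.088, 0, 0.16, 10], [0, 0, 0, 0, 0, 0, 10]],
])

```text
time: 21.65
tool_pos: [0.5368, -0.3633, 0.0898]
tcp_rot: [1.991, 2.424, -0.001]
wrist_force: [1.4, -4.0, 2.2]
width: 0.223
grip_force: 34.0
```

Emit:
play_rows([
  [[0, 0, 0, -0.055, 0, 0.17, 10], [0, 0, 0, -0.03, 0, 0.17, 10], [0, 0, 0, -0.005, 0, 0.16, 10], [0, 0, 0, 0, 0, 0, 10], [0, 0, 0, 0, 0, 0, 10]],
])

```text
time: 22.07
tool_pos: [0.5386, -0.3721, 0.0411]
tcp_rot: [1.99, 2.423, -0.002]
wrist_force: [-0.6, -6.9, 0.3]
width: 0.223
grip_force: 34.2
```

Emit:
play_rows([
  [[0, 0, 0, 0, 0, 0.04, 10], [0, 0, 0, 0, 0, 0, 10], [0, 0, 0, 0, 0, 0, 10]],
])

```text
time: 22.32
tool_pos: [0.5386, -0.3721, 0.038]
tcp_rot: [1.989, 2.424, -0.003]
wrist_force: [-0.7, -7.6, 1.5]
width: 0.226
grip_force: 34.4
```

Emit:
play_rows([
  [[0, 0, 0, 0, 0, 0.03, 10], [0, 0, 0, 0, 0, 0, 10], [0, 0, 0, 0, 0, 0, 10]],
])

```text
time: 22.57
tool_pos: [0.5386, -0.3719, 0.0351]
tcp_rot: [1.99, 2.424, -0.002]
wrist_force: [0.0, -6.9, 1.4]
width: 0.222
grip_force: 34.5
```

Emit:
play_rows([
  [[0, 0, 0, 0, 0, 0.03, 10], [0, 0, 0, 0, 0, 0, 10], [0, 0, 0, 0, 0, 0, 10]],
])

```text
time: 22.82
tool_pos: [0.5385, -0.3716, 0.0319]
tcp_rot: [1.99, 2.424, -0.002]
wrist_force: [-0.4, -6.5, -0.0]
width: 0.224
grip_force: 34.5
```

```bash
cat > hd.py <<'E'
from pf import *
s=bot.read_state();print(s["time"],press(np.array(s["tool_pos"])).round(1),s["wrist_force"])
for n in("wrist","top","scene"):
    k=cam(n);P=press(pts(k));hs=cv2.cvtColor(k["image"],cv2.COLOR_RGB2HSV)
    m=(P[...,1]<-118)&(P[...,1]>-265)&(abs(P[...,0])<16)&(P[...,2]>30)&(P[...,2]<85)
    for a in range(-255,-120,15):
        q=P[m&(abs(P[...,1]-a)<7)]
        if len(q)>4: print(n,a,"n",len(q),"top z",np.percentile(q[:,2],90).round(1),end=";")
    print()
    ft=(P[...,2]>50)&(P[...,2]<78)&(P[...,1]>20)&(P[...,1]<95)&(abs(P[...,0])<20)
    print(" foot y97",edge(P,ft,1,[(-20,20)],97,0))
E
python3 hd.py
```

```text
22.8167 [  -1.  -216.8   31.9] [-0.40526863 -6.46388297 -0.02298067]
wrist -240 n 809 top z 68.1;wrist -225 n 1679 top z 69.5;wrist -210 n 3562 top z 78.7;wrist -195 n 1706 top z 69.1;wrist -180 n 1947 top z 69.4;wrist -165 n 2203 top z 69.1;wrist -150 n 939 top z 67.5;wrist -135 n 1046 top z 67.7;
 foot y97 [None]
top -210 n 8 top z 60.7;top -195 n 24 top z 73.6;top -180 n 27 top z 72.4;top -165 n 23 top z 69.9;top -150 n 9 top z 69.5;top -135 n 8 top z 69.7;
 foot y97 [(70.6, 74)]
scene -225 n 10 top z 82.1;scene -210 n 55 top z 77.8;scene -195 n 25 top z 72.5;scene -180 n 23 top z 69.4;scene -165 n 34 top z 69.9;scene -150 n 24 top z 66.9;scene -135 n 23 top z 67.6;
 foot y97 [(27.5, 27)]
```

Emit:
play_rows([
  [[0, 0, 0, 0, 0, 0, 45], [0, 0, 0, 0, 0, 0, 45], [0, 0, 0, 0, 0, 0, 45], [0, 0, 0, 0, 0, -0.3, 45], [0, 0, 0, 0, 0, -0.35, 45]],
])

```text
time: 23.38
tool_pos: [0.5343, -0.3666, 0.0914]
tcp_rot: [-1.987, -2.421, 0.0]
wrist_force: [0.6, -0.2, 0.2]
width: 0.526
grip_force: 0.0
```

Emit:
play_rows([
  [[0, 0, 0, 0, 0, -0.1, 0], [0, 0, 0, 0, 0, 0, 0], [0, 0, 0, 0, 0, 0, 0], [0, 0, 0, 0, 0, 0, 0], [0, 0, 0, 0, 0, 0, 0]],
])

```text
time: 23.8
tool_pos: [0.5358, -0.3683, 0.1026]
tcp_rot: [-1.991, -2.425, 0.0]
wrist_force: [0.4, 1.2, -0.6]
width: -0.003
grip_force: 0.0
```

```bash
python3 hd.py
```

```text
23.8 [  -3.  -213.   102.6] [ 0.42595343  1.15274045 -0.58690573]
wrist -225 n 203 top z 64.6;wrist -210 n 664 top z 65.5;wrist -195 n 723 top z 66.2;wrist -180 n 785 top z 67.0;wrist -165 n 819 top z 67.1;wrist -150 n 310 top z 66.0;wrist -135 n 341 top z 66.8;
 foot y97 [None]
top -210 n 20 top z 66.5;top -195 n 24 top z 67.1;top -180 n 23 top z 67.9;top -165 n 24 top z 69.5;top -150 n 10 top z 69.0;top -135 n 8 top z 70.5;
 foot y97 [(70.5, 78)]
scene -240 n 18 top z 64.2;scene -225 n 20 top z 65.8;scene -210 n 22 top z 65.4;scene -195 n 23 top z 66.4;scene -180 n 21 top z 68.0;scene -165 n 26 top z 65.6;scene -150 n 31 top z 65.3;scene -135 n 22 top z 65.8;
 foot y97 [(27.2, 26)]
```

The handle now slopes down about 0.05, which is φ≈1.62. I confirm with a gentle push down.

Emit:
play_rows([
  [[0, 0, 0, 0, 0, 0.2, 0], [0, 0, 0, 0, 0, 0.1, 0], [0, 0, 0, 0, 0, 0.06, 0], [0, 0, 0, 0, 0, 0, 0], [0, 0, 0, 0, 0, 0, 0]],
])

```text
time: 24.37
tool_pos: [0.5368, -0.3692, 0.0683]
tcp_rot: [-1.993, -2.427, 0.0]
wrist_force: [0.4, 0.7, 0.1]
width: -0.001
grip_force: 0.0
```

Emit:
play_rows([
  [[0, 0, 0, 0, 0, 0.03, 0], [0, 0, 0, 0, 0, 0, 0], [0, 0, 0, 0, 0, 0, 0]],
])

```text
time: 24.62
tool_pos: [0.5376, -0.3698, 0.0666]
tcp_rot: [1.993, 2.427, 0.0]
wrist_force: [0.5, 0.5, 2.1]
width: 0.001
grip_force: 0.8
```

Emit:
play_rows([
  [[0, 0, 0, 0, 0, 0.03, 0], [0, 0, 0, 0, 0, 0, 0], [0, 0, 0, 0, 0, 0, 0]],
])

```text
time: 24.87
tool_pos: [0.5378, -0.3699, 0.0661]
tcp_rot: [1.992, 2.427, 0.0]
wrist_force: [-3.9, 2.4, 14.4]
width: 0.0
grip_force: 6.9
```

Emit:
play_rows([
  [[0, 0, 0, 0, 0, -0.3, 0], [0, 0, 0, 0, 0, -0.4, 0], [0, 0, 0, 0, 0, -0.4, 0], [0, 0, 0, 0, 0, -0.4, 0], [0, 0, 0, -0.3, 0, 0, 0]],
])

```text
time: 25.28
tool_pos: [0.547, -0.3983, 0.2247]
tcp_rot: [1.981, 2.42, 0.004]
wrist_force: [1.6, -1.0, 2.0]
width: -0.002
grip_force: 0.0
```

Emit:
play_rows([
  [[0, 0, 0, 0, 0, 0, 0], [0, 0, 0, 0, 0, 0, 0], [0, 0, 0, 0, 0, 0, 0]],
])

```text
time: 25.53
tool_pos: [0.5424, -0.3983, 0.2121]
tcp_rot: [-1.993, -2.426, -0.0]
wrist_force: [0.2, 0.1, -0.5]
width: -0.002
grip_force: 0.0
```

```bash
python3 hd.py; python3 chk2.py scene -62 s9.png; python3 - <<'E'
from wr import *
look("top",.08,.1,(.724,-.069),.06);look("top",.03,.06,(.7245,-.219),.08);look("top",.1,.14,(.468,.235),.1,"g")
E
```

```text
25.5333 [  -2.5 -243.7  212.1] [ 0.19142306  0.1422992  -0.46061754]
wrist -240 n 258 top z 64.2;wrist -225 n 312 top z 64.7;wrist -210 n 327 top z 65.7;wrist -195 n 344 top z 66.3;wrist -180 n 366 top z 66.9;wrist -165 n 333 top z 67.4;wrist -150 n 134 top z 65.9;wrist -135 n 142 top z 66.9;
 foot y97 [None]
top -240 n 19 top z 66.3;top -225 n 26 top z 68.4;top -210 n 25 top z 66.8;top -195 n 25 top z 68.4;top -180 n 22 top z 68.9;top -165 n 26 top z 71.7;top -150 n 7 top z 69.3;top -135 n 8 top z 69.5;
 foot y97 [(70.7, 75)]
scene -240 n 16 top z 65.7;scene -225 n 24 top z 66.3;scene -210 n 19 top z 65.6;scene -195 n 23 top z 66.8;scene -180 n 23 top z 67.4;scene -165 n 31 top z 66.8;scene -150 n 24 top z 66.1;scene -135 n 26 top z 66.0;
 foot y97 [(27.1, 28)]
25.6833 [ 0.54226376 -0.39774222  0.2115041 ] [-1.99110204e+00 -2.42620377e+00 -2.65413179e-04] [ 0.12895152 -0.11140134  0.60897674]
tcp press [  -2.5 -243.1  211.5]
wrist base x [None, None, None] [None, None, None]
 book y [None, None, None, None, None] [None, None, None, None, None] x [None] [None]
 board y [None, None, N
[... 792 characters left out ...]
, (129.6, 68), (130.3, 73)] x [(-70.7, 337)] [(74.7, 337)]
 board y [(81.3, 38), (82.3, 37), (81.2, 79), (80.1, 40), (81.2, 46)] [(97.7, 38), (98.0, 37), (98.0, 79), (97.4, 40), (97.1, 46)] x [(-61.8, 274)] [(68.0, 274)] z 150.79520017925762
 foot [[(-12.4, 31)], [(16.3, 31)]] [(27.6, 31)]
top px [292. 107.] bbox [280  96  24  24] n 114 ang 164.0 ctr [723.7 -68.5] size [76.9 76.9] z 0.0897
top px [334. 111.] bbox [320  97  28  29] n 339 ang 145.3 ctr [ 724.8 -218.9] size [92.7 90. ] z 0.0458
top px [209. 181.] bbox [206 158   8  46] n 288 ang 4.4 ctr [473.1 196.9] size [143.1  19.7] z 0.1176
top px [186. 183.] bbox [182 161   9  45] n 303 ang 5.0 ctr [462.8 272.5] size [142.4  20. ] z 0.1164
```

View pics/s9.png

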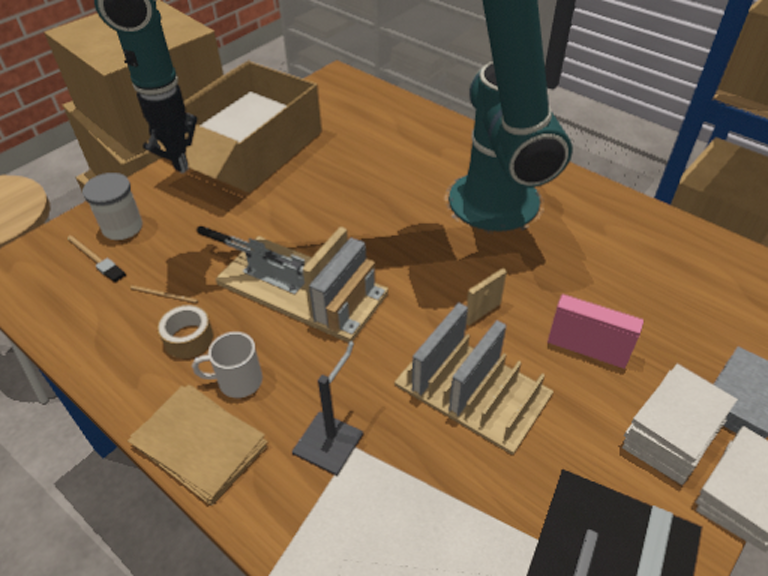

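The picture shows the handle flat at (220,238), with the board at (330,255) and the book at (345,285) clamped against the jaw. The push down met a hard stop at 14 N, and the thin books, mug and tape are unmoved. I hand the job in.

```bash
python3 -c "
from workcell import bot
print(bot.finish_job())"
```

```text
the job is handed in; nothing more can be done
None
```

I handed the job in at about 26 s of robot time: the thick book and pressing board stand clamped square against the jaw, the board 1–2 mm off centre, with the handle down on its stop and the thin books, mug and tape unmoved.

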